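Put the finished watch heads on their matching pads

TASK

Four finished watch heads lie about the repair bench: set each one down, dial up, on the wooden pad whose pale outline has its shape and size, centred in the outline and with its strap tabs in line with the outline's tabs (either end may be at the top). Set them down without dropping them, and do not knock the glass dust cover.

Things in the scene. Friction and masses are not known exactly. Their poses are not given: they have to be found in the camera images.
- large_round_center (a point): round steel watch head, 54 mm across, 14 mm thick, about 130 g, white dial with black hands, lying dial up on the bench. A flat-ended strap tab 16 mm wide and 11 mm high runs to 12 and to 6 o'clock, so the head is 60 mm long over the tab ends, the sound place to grip it. This point is its centre, half-way up (7 mm above its underside); z up out of the dial, y from 6 to 12 o'clock (through the tabs), x to 3 o'clock, where a small brass crown stands out 3 mm.
- small_round_center (a point): small round steel watch head, 32 mm across, 14 mm thick, about 60 g, white dial with black hands, lying dial up on the bench. A flat-ended strap tab 12 mm wide and 11 mm high runs to 12 and to 6 o'clock, so the head is 38 mm long over the tab ends, the sound place to grip it. This point is its centre, half-way up (7 mm above its underside); z up out of the dial, y from 6 to 12 o'clock (through the tabs), x to 3 o'clock, where a small brass crown stands out 3 mm.
- square_center (a point): square steel watch head, 40 x 40 mm, 14 mm thick, about 100 g, white dial with black hands, lying dial up on the bench. A flat-ended strap tab 16 mm wide and 11 mm high runs to 12 and to 6 o'clock, so the head is 46 mm long over the tab ends, the sound place to grip it. This point is its centre, half-way up (7 mm above its underside); z up out of the dial, y from 6 to 12 o'clock (through the tabs), x to 3 o'clock, where a small brass crown stands out 3 mm.
- oblong_center (a point): oblong steel watch head, 26 mm (x) x 54 mm (y), 14 mm thick, about 80 g, white dial with black hands, lying dial up on the bench. A flat-ended strap tab 14 mm wide and 11 mm high runs to 12 and to 6 o'clock, so the head is 60 mm long over the tab ends, the sound place to grip it. This point is its centre, half-way up (7 mm above its underside); z up out of the dial, y from 6 to 12 o'clock (through the tabs), x to 3 o'clock, where a small brass crown stands out 3 mm.
- pad_large_round: fixed flat dark wooden pad, 75 mm (x) x 90 mm (y), 4 mm thick, with a pale flush outline inlaid at its centre: a 58 mm disc with a tab 20 mm wide at each y end, 64 mm long over the tabs (the large round watch head's outline, 2 mm larger all round). Origin at the centre of its underside, the watch rests 4 mm above it; y runs along the outline's tabs, z up.
- pad_small_round: fixed flat dark wooden pad, 75 mm (x) x 90 mm (y), 4 mm thick, with a pale flush outline inlaid at its centre: a 36 mm disc with a tab 16 mm wide at each y end, 42 mm long over the tabs (the small round watch head's outline, 2 mm larger all round). Origin at the centre of its underside, the watch rests 4 mm above it; y runs along the outline's tabs, z up.
- pad_square: fixed flat dark wooden pad, 75 mm (x) x 90 mm (y), 4 mm thick, with a pale flush outline inlaid at its centre: a 44 x 44 mm square with a tab 20 mm wide at each y end, 50 mm long over the tabs (the square watch head's outline, 2 mm larger all round). Origin at the centre of its underside, the watch rests 4 mm above it; y runs along the outline's tabs, z up.
- pad_oblong: fixed flat dark wooden pad, 75 mm (x) x 90 mm (y), 4 mm thick, with a pale flush outline inlaid at its centre: a 30 mm (x) x 58 mm (y) rectangle with a tab 18 mm wide at each y end, 64 mm long over the tabs (the oblong watch head's outline, 2 mm larger all round). Origin at the centre of its underside, the watch rests 4 mm above it; y runs along the outline's tabs, z up.
- dust_cover: small clear glass dust cover with a knob on a dark round wooden base, 52 mm across, 58 mm high, loose, standing among the watches; not to be moved. Origin at the centre of its underside, z up.
Mind the look-alikes: they are no part of the job. Leave any turquoise or yellow look-alike of the pad_square alone.

How it is judged:
By the outcome, as a careful person would: the job done as asked, in the order asked, and still so for the second after the job is handed in, with the robot touching nothing.
It also fails if it takes over 102 s, if anything falls off the work surface, if the arm or the gripper's body presses on something with over 40 N, if the wrist force passes 120 N, or if a joint passes its speed limit or range.

ROBOT

A 6-joint arm with a two-finger parallel gripper is mounted at the origin on the work surface. World frame = base frame: x ahead of the robot, y to its left, z up, the work surface at z = 0. Lengths are in m, angles in rad, forces in N, time in s.
With the tool pointing down it reaches from about 0.35 to 0.975 m from the base axis. Payload 4.9 kg.
Tool frame: the origin (TCP) lies at the centre of the arm's flange, where the gripper is bolted on; the fingertips stand 173 mm ahead of it and the grasp point (between the pads) lies 155 mm ahead of it (ctrl.finger_overhang is the distance from the TCP to the fingertips, in m); z points along the fingers, y is the direction in which the jaws open and shut (so a half turn about z gives the same grasp; the last joint's range is limited). The gripper opens to 85 mm and grips with 20 to 120 N. Pads are 22 mm wide; open, the fingers measure 114 mm over their backs; the gripper's body (76 mm by 85 mm) begins 54 mm behind the grasp point. The pads swing forward as they close: fully open they stand 13 mm farther back than shut.
Start: joints at [-1.242, 0.053, 1.613, -0, 1.476, -0.119], TCP at [0.271, -0.563, 0.405] pointing down, gripper open.
Joint ranges: [-3.01, 3.01], [-1.01, 2.22], [0.06, 2.58], [-1.02, 4.17], [0.09, 2.62], [-3.14, 3.14]. Speed limits (rad/s): [2.57, 2.57, 3.14, 3.14, 3.14, 3.14].

INTERFACE

Orientations are given as a rotation vector (axis times angle).
In Python, from station import ctrl, eyes, spotter gives the robot as it stands.
- The arm moves only by the shell command python3 -m crank 'ROWS' [FORCE]. ROWS is JSON, a list of rows, each a list of 7 numbers: the turn, a rotation vector about the tool's x, y, z in rad, then the shift along the tool's x, y, z in mm, then the closure, from -1 (fully open) to 1 (shut). A call has 1 to 8 rows; each row shifts and turns the pose as measured when the row begins, along the tool's axes as they then stand; what a row does not reach is not made up. A row lasts 1/12 s, in which the tool goes at most 41.7 mm and 7.16 degrees, less where a joint would pass 70% of its speed; a pose out of reach is approached as far as the arm can. A call is refused whole if a number of a shift passes 41.7 or a number of a turn 0.125, either way. A call with a gripper value outside its range is refused whole. The fingers move at their own pace and stop on an object; FORCE is the grip in N (left out, the last holds). Time passes only in rows, so rows that do not move let the fingers close. It gives the time, the measured TCP pose, the force and the opening at its end, in the units of the state.
- ctrl.get_obs(): the state, without advancing time (a new reading comes with each control period).
- eyes.get_image(name): name is "side" or "top"; returns a dict with "image" (480x640x3 uint8, red, green, blue), "vertical_fov" (degrees; the focal length in pixels is half the picture's height over the tangent of half this angle, whatever the lens; pixels are square), "cx", "cy" (the principal point, pixels), "dist" ([k1, k2, p1, p2, k3] as OpenCV has them; the pictures are not rectified), "rvec" (rotation vector, rad) and "tvec" (3), from world to camera coordinates, as OpenCV has them. Camera axes: x right, y down, z forward; pixel columns grow to the right and rows downward; lengths in m; the calibration is good to about 2 mm. A picture is of the moment at which its call begins. There is no depth.
- ctrl.finish_job(): hands the job in, once; it reports no verdict.
Trained networks look in a picture, given as the dict that the camera call returned (one of the last four; its "shot" number tells which), for a name from the list of things; names that differ only in an ending like _2 or _b are one class to them, and where a whole thing is asked for, a point or a joint stands for the part that bears it (a point fixed in the world has none). Each returns a list of dicts, best first, with "confidence" (0 to 1); they miss things now and then, are a little off and sometimes report something else, mostly with a low value. They report only what shows in the picture. A call takes as long as a camera call. They do not tell look-alikes from the thing itself.
- spotter.look_for(query, picture): "centre" ([x, y, z] in m, in world coordinates, good to about 4 mm: the middle of the surface that is visible of it).
- spotter.outline_of(query, picture): "region" (480x640 bool, what is visible of it).
- spotter.mark_of(query, picture): "centre" ([x, y, z] in m, in world coordinates, good to about 4 mm: a listed point, or the origin of a listed thing).
The state is a dict: "t": time; "q": joint angles; "dq": joint speeds; "effort": joint torques, N m; "tool_pos": TCP position; "tool_rot": TCP orientation; "contact_force": force on the tool from outside, world axes, zero at the start; "wrist_torque": the same for the moment, N m; "opening": finger opening in m.
Only numpy, scipy, OpenCV 4.12 (cv2) and the standard library are available. Lean on these libraries where they do the work, as an engineer would, in place of code of your own. Each camera call takes 0.05 s, during which the arm holds its last target.

## Working session

There is one attempt and no reset: what is moved stays moved. The work goes in short steps, Python scripts to look and compute and a shell command to move; the robot and the scene stay as the last step left them, time stands still between calls to the robot, and variables do not carry over. Pictures are saved under pics/ and viewed, and the job is handed in when it is done.

```bash
ls; mkdir -p pics
python3 - <<'E'
from station import ctrl, eyes, spotter
import cv2
o=ctrl.get_obs()
for k in o: print(k,o[k])
for n in("top","side"):
    p=eyes.get_image(n); cv2.imwrite(f"pics/{n}0.png",p["image"][:,:,::-1])
    print(n,{k:v for k,v in p.items() if k!="image"})
E
```

```text
pics
t 0.0
q [-1.24199605e+00  5.33877160e-02  1.61430411e+00  2.24626017e-05
  1.47597894e+00 -1.19045717e-01]
dq [ 1.01630678e-03 -9.44580915e-05  1.81816577e-03  2.14128002e-04
  7.57041753e-05  2.88704420e-04]
effort [ 1.03147668e-03 -3.93674004e+01 -3.70177889e+01  5.93068899e-05
  6.87391410e-03  3.79019525e-06]
tool_pos [ 0.27053161 -0.56312349  0.40343746]
tool_rot [-3.06114246e+00 -6.97147949e-01  3.06592176e-04]
contact_force [0.76998443 0.65864649 0.96320688]
wrist_torque [-0.0235721  -0.02454499  0.04867551]
opening 0.08555987772347655
top {'vertical_fov': 55.22423869832526, 'cx': 320.77074145179716, 'cy': 230.85969808029594, 'dist': array([0.0368816, 0.       , 0.       , 0.       , 0.       ]), 'rvec': array([ 2.02121716, -2.19809458,  0.23240471]), 'tvec': array([0.03769277, 0.46699802, 0.7465932 ]), 'shot': 1}
side {'vertical_fov': 50.701001862687995, 'cx': 322.38094018191754, 'cy': 240.51687413414425, 'dist': array([-0.00424065,  0.        ,  0.        ,  0.        ,  0.        ]), 'rvec': array([ 0.1977664 , -2.61794394,  1.58060982]), 'tvec': array([0.47258142, 0.07191081, 0.80568415]), 'shot': 2}
```

View pics/top0.png

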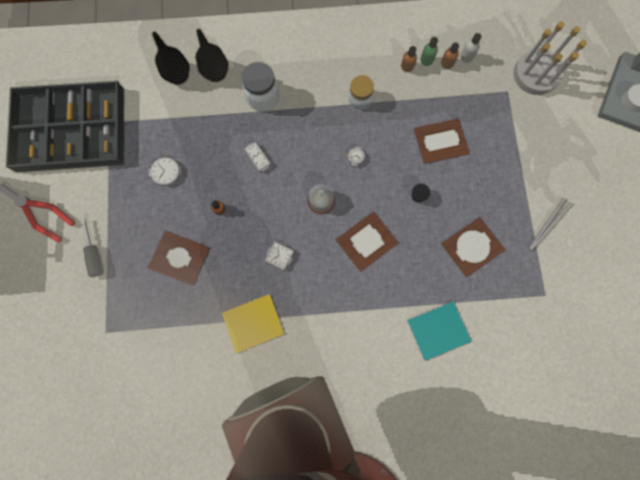

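View pics/side0.png

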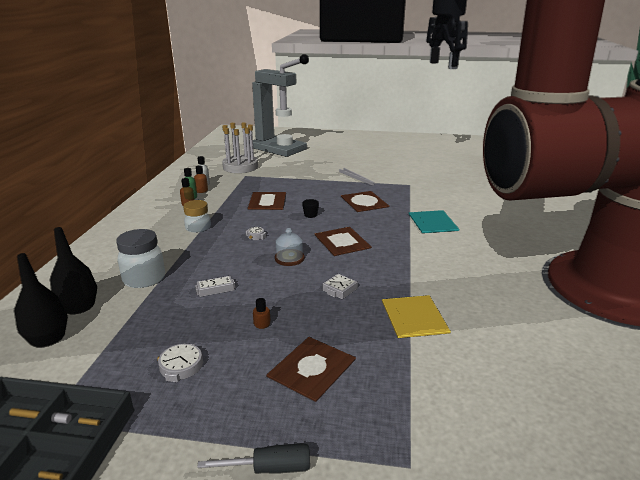

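```bash
cat > h.py <<'E'
import numpy as np, cv2
from station import ctrl, eyes, spotter
def cam(p):
    f=240/np.tan(np.radians(p["vertical_fov"])/2)
    K=np.array([[f,0,p["cx"]],[0,f,p["cy"]],[0,0,1.]])
    R=cv2.Rodrigues(p["rvec"])[0]
    return K,p["dist"],R,p["tvec"]
def unproj(p,px,z):
    K,d,R,t=cam(p)
    u=cv2.undistortPoints(np.array(px,float).reshape(-1,1,2),K,d).reshape(-1,2)
    r=np.c_[u,np.ones(len(u))]@R
    c=-R.T@t
    return c+r*((z-c[2])/r[:,2])[:,None]
def proj(p,X):
    K,d,R,t=cam(p)
    return cv2.projectPoints(np.array(X,float).reshape(-1,1,3),p["rvec"],t,K,d)[0].reshape(-1,2)
def ortho(p,c,z,half=0.06,s=0.0003,yaw=0.):
    n=int(2*half/s); a=(np.arange(n)+.5)*s-half
    # image up = local +y, right=local +x
    gx,gy=np.meshgrid(a,-a); 
    X=c[0]+gx*np.cos(yaw)-gy*np.sin(yaw); Y=c[1]+gx*np.sin(yaw)+gy*np.cos(yaw)
    m=proj(p,np.c_[X.ravel(),Y.ravel(),np.full(n*n,z)]).astype(np.float32).reshape(n,n,2)
    return cv2.remap(p["image"],m[...,0],m[...,1],cv2.INTER_CUBIC)
NAMES=["large_round","small_round","square","oblong"]
E
python3 - <<'E'
from h import *
P={n:eyes.get_image(n) for n in("top","side")}
for q in [n+"_center" for n in NAMES]+["pad_"+n for n in NAMES]+["dust_cover"]:
  for n in P:
    for d in spotter.mark_of(q,P[n])[:3]: print(q,n,np.round(d["centre"],4),round(d["confidence"],2), proj(P[n],d["centre"]).round(0)[0])
for n in P:
  K,d,R,t=cam(P[n]); print(n,-R.T@t)
E
```

```text
large_round_center top [0.6171 0.2817 0.0075] 0.63 [164. 171.]
large_round_center side [0.6187 0.2796 0.0055] 0.58 [179. 361.]
small_round_center top [ 0.6206 -0.0764  0.0067] 0.64 [353. 154.]
small_round_center side [ 0.6169 -0.0777  0.0041] 0.47 [256. 235.]
square_center top [0.438  0.0756 0.0066] 0.69 [280. 256.]
square_center side [0.4414 0.0773 0.0101] 0.74 [338. 284.]
oblong_center top [0.6332 0.1054 0.0061] 0.8 [257. 156.]
oblong_center side [0.4384 0.0779 0.0089] 0.43 [340. 285.]
pad_large_round top [ 0.4273 -0.276  -0.0013] 0.57 [472. 246.]
pad_large_round side [ 0.4279 -0.2779  0.0032] 0.63 [364. 200.]
pad_small_round top [0.455  0.2624 0.0022] 0.95 [177. 256.]
pad_small_round side [ 0.4564  0.2602 -0.0017] 0.84 [308. 368.]
pad_square top [0.3247 0.1293 0.002 ] 0.71 [254. 322.]
pad_square top [ 0.283  -0.1942  0.0016] 0.68 [439. 331.]
pad_square top [ 0.4602 -0.0908  0.0012] 0.67 [370. 237.]
pad_square side [ 0.2888 -0.191  -0.0027] 0.69 [430. 224.]
pad_square side [ 0.4528 -0.0847  0.0013] 0.61 [343. 240.]
pad_square side [0.3225 0.1331 0.0031] 0.57 [415. 315.]
pad_oblong top [ 6.374e-01 -2.458e-01 -1.000e-04] 0.85 [440. 140.]
pad_oblong top [0.6188 0.2821 0.0052] 0.63 [164. 171.]
pad_oblong side [ 0.641  -0.2488 -0.0018] 0.69 [266. 201.]
dust_cover side [ 0.5343 -0.0056 -0.001 ] 0.98 [291. 259.]
top [0.30022066 0.01027527 0.82865631]
side [0.36573124 0.74264898 0.43857093]
```

Run:
```python
from h import *
C={"large_round":(.617,.281),"small_round":(.619,-.077),"square":(.439,.077),"oblong":(.633,.105)}
D={"large_round":(.4275,-.277),"small_round":(.4557,.261),"square":(.456,-.088),"oblong":(.639,-.247)}
for cn in("top","side"):
  p=eyes.get_image(cn)
  rows=[]
  rows.append(np.hstack([cv2.resize(ortho(p,C[n],.014,.045,.0005),(200,200)) for n in NAMES]))
  rows.append(np.hstack([cv2.resize(ortho(p,D[n],.004,.06,.0006),(200,200)) for n in NAMES]))
  cv2.imwrite(f"pics/o_{cn}.png",np.vstack(rows)[:,:,::-1])
a=cv2.imread("pics/o_top.png");b=cv2.imread("pics/o_side.png");cv2.imwrite("pics/o.png",np.vstack([a,b])[:800])
```

```text
(no output)
```

View pics/o_top.png

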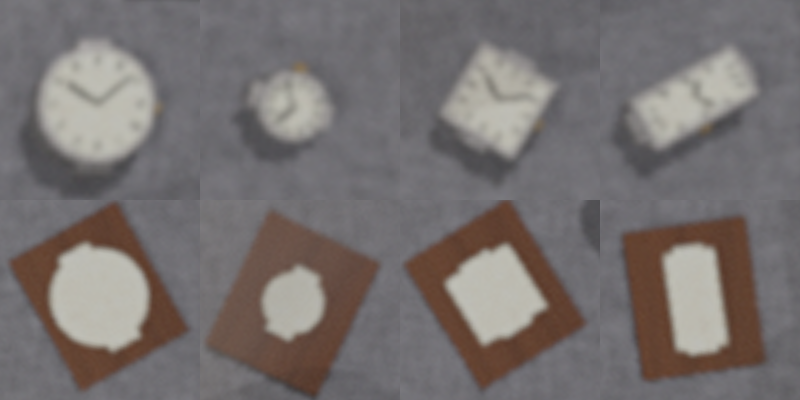

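View pics/o_side.png

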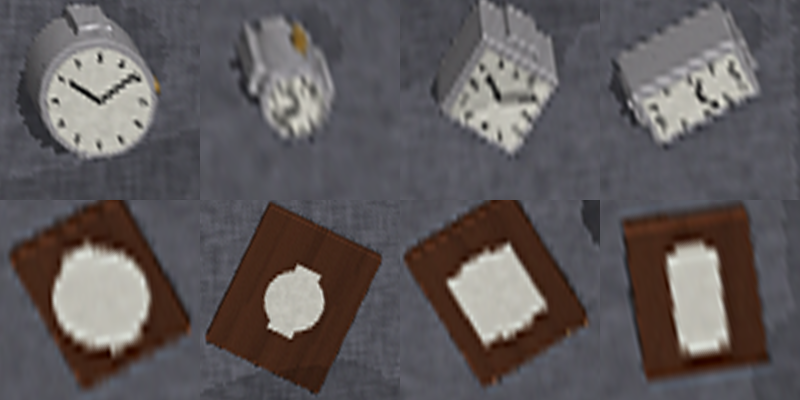

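```bash
cat >> h.py <<'E'
from scipy.optimize import minimize
DIM={"large_round":(54,54,16,60),"small_round":(32,32,12,38),"square":(40,40,16,46),"oblong":(26,54,14,60)}
def shape(n,g):  # g: grow per side (m); returns body poly, tab poly (local)
    w,h,tw,tl=[v/1000+2*g for v in DIM[n]]
    if "round" in n:
        a=np.linspace(0,2*np.pi,90)[:-1]; b=np.c_[np.cos(a),np.sin(a)]*w/2
    else: b=np.array([[-w,-h],[w,-h],[w,h],[-w,h]])/2
    t=np.array([[-tw,-tl],[tw,-tl],[tw,tl],[-tw,tl]])/2
    return b,t
S=8
def mask(p,n,x,g,zb,zt,box):
    c,s=np.cos(x[2]),np.sin(x[2]); R=np.array([[c,-s],[s,c]])
    m=np.zeros((box[3]*S,box[2]*S),np.uint8)
    for poly,z in zip(shape(n,g),(zb,zt)):
        if poly is None: continue
        q=poly@R.T+x[:2]
        zz=np.full((len(q),1),z)
        px=(proj(p,np.c_[q,zz])-np.array(box[:2])+.5)*S-.5
        cv2.fillPoly(m,[np.round(px*16).astype(np.int32)],255,shift=4)
    return cv2.resize(m,(box[2],box[3]),interpolation=cv2.INTER_AREA)/255.
def fit(ps,n,x0,g,zb,zt,band=.006,blur=1.0):
    L=[]
    for p in ps:
        c=proj(p,[[x0[0],x0[1],zb]])[0].astype(int)
        box=(c[0]-45,c[1]-45,90,90)
        I=p["image"][max(0,box[1]):box[1]+90,max(0,box[0]):box[0]+90].astype(float)
        im=I.mean(2) if zb<.01 or True else I
        L.append((p,box,im))
    def cost(v):
        x=[x0[0]+v[0]/1e3,x0[1]+v[1]/1e3,x0[2]+v[2]/50]
        e=0
        for p,box,im in L:
            m=cv2.GaussianBlur(mask(p,n,x,g,zb,zt,box),(0,0),blur)
            w=mask(p,n,x0,g+band,zb,zt,box)>.5
            A=np.c_[m[w],np.ones(w.sum())]; y=im[w]
            r=y-A@np.linalg.lstsq(A,y,rcond=None)[0]
            e+=(np.clip(np.abs(r),0,40)**2).mean()/y.var()
        return e
    best=None
    for dy in (-.12,0,.12):
        r=minimize(cost,[0,0,dy*50],method="Nelder-Mead",options=dict(initial_simplex=np.array([[0,0,dy*50],[2,0,dy*50],[0,2,dy*50],[0,0,dy*50+3]]),xatol=.02,fatol=1e-5))
        if best is None or r.fun<best.fun: best=r
    v=best.x
    return np.array([x0[0]+v[0]/1e3,x0[1]+v[1]/1e3,x0[2]+v[2]/50]),best.fun
C={"large_round":(.617,.281,.03),"small_round":(.619,-.077,1.25),"square":(.439,.077,-.61),"oblong":(.633,.105,-1.03)}
D={"large_round":(.4275,-.277,.51),"small_round":(.4557,.261,-.41),"square":(.456,-.088,.54),"oblong":(.639,-.247,.1)}
E
python3 - <<'E'
from h import *
P=[eyes.get_image(n) for n in("top","side")]
vis=[]
for kind,CC,g,zb,zt in(("W",C,0,.014,.011),("P",D,.002,.004,.004)):
  for n in NAMES:
    xs=[]
    for ps in ([P[0]],[P[1]],P):
        x,f=fit(ps,n,CC[n],g,zb,zt); xs.append(x)
        print(kind,n,len(ps),x[:2].round(4),np.degrees(x[2]).round(1),round(f,3))
    t=[]
    for p in P:
        im=ortho(p,CC[n],zb,.045,.0003).copy()
        x=xs[0]
        for k,(poly,z) in enumerate(zip(shape(n,g),(zb,zt))):
            c,s=np.cos(x[2]),np.sin(x[2])
            q=proj(p,np.c_[poly@np.array([[c,-s],[s,c]]).T+x[:2],np.full(len(poly),z)])
            q=unproj(p,q,zb)[:,:2]-np.array(CC[n][:2])
            cv2.polylines(im,[np.round(np.c_[q[:,0]/.0003+150,150-q[:,1]/.0003]).astype(int)],True,(255,0,0),1)
        t.append(cv2.resize(im,(200,200)))
    vis.append(np.vstack(t))
cv2.imwrite("pics/fitW.png",np.hstack(vis[:4])[:,:,::-1]);cv2.imwrite("pics/fitP.png",np.hstack(vis[4:])[:,:,::-1])
E
```

```text
W large_round 1 [0.6158 0.2804] 1.9 0.131
W large_round 1 [0.6168 0.2827] -0.9 0.215
W large_round 2 [0.6159 0.2811] -2.2 0.37
W small_round 1 [ 0.6166 -0.0794] 70.3 0.147
W small_round 1 [ 0.6173 -0.0735] 68.9 0.371
W small_round 2 [ 0.6168 -0.0787] 62.2 0.647
W square 1 [0.4384 0.0776] -31.4 0.126
W square 1 [0.4409 0.081 ] -31.7 0.349
W square 2 [0.4389 0.0781] -32.3 0.528
W oblong 1 [0.6312 0.1069] -61.3 0.112
W oblong 1 [0.6303 0.1094] -60.7 0.25
W oblong 2 [0.6311 0.1075] -60.5 0.395
P large_round 1 [ 0.427  -0.2754] 29.3 0.017
P large_round 1 [ 0.4282 -0.2761] 27.6 0.097
P large_round 2 [ 0.4272 -0.2754] 30.2 0.122
P small_round 1 [0.4517 0.2592] -25.7 0.018
P small_round 1 [0.4521 0.2602] -25.7 0.048
P small_round 2 [0.4519 0.2595] -25.2 0.07
P square 1 [ 0.4534 -0.0847] 31.8 0.021
P square 1 [ 0.4543 -0.0844] 33.1 0.076
P square 2 [ 0.4534 -0.0847] 31.6 0.104
P oblong 1 [ 0.6362 -0.2467] 8.3 0.022
P oblong 1 [ 0.6372 -0.2452] 8.2 0.088
P oblong 2 [ 0.6366 -0.2466] 8.6 0.118
```

View pics/fitW.png

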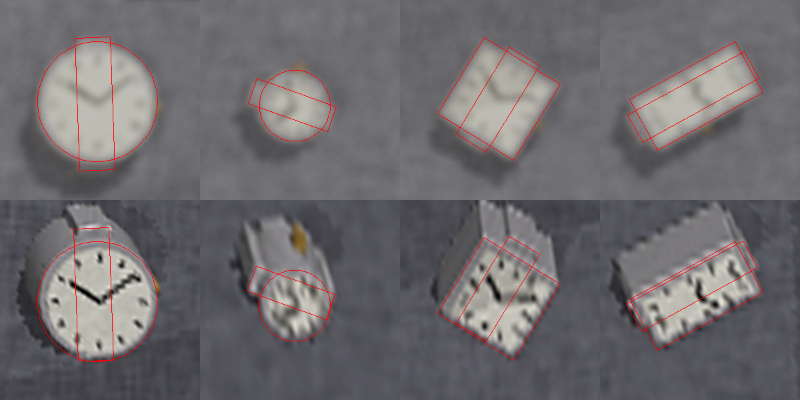

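View pics/fitP.png

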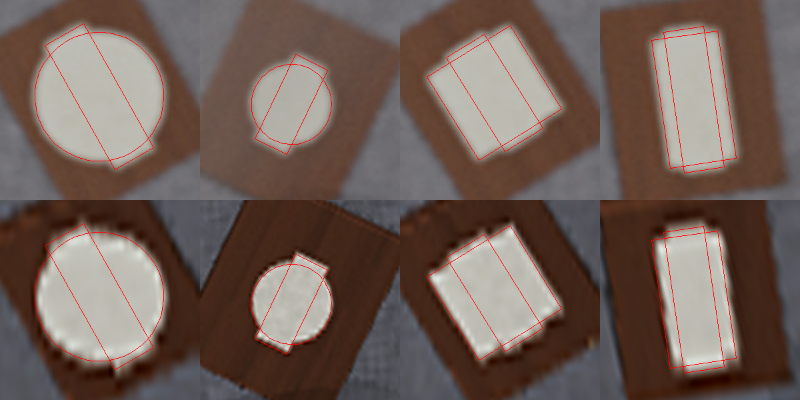

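```bash
cat > plan.py <<'E'
import sys; from h import *
from scipy.spatial.transform import Rotation as Ro
def plan(x,y,z,yawdeg):
    o=ctrl.get_obs(); R=Ro.from_rotvec(o["tool_rot"]); M=R.as_matrix()
    d=np.array([x,y,z])-o["tool_pos"]
    q1=np.arctan2(y,x); best=None
    for k in(-2,-1,0,1,2):
        a=np.radians(yawdeg)+k*np.pi
        q6=q1+np.pi/2-a
        if abs(q6)<2.9:
            G=np.array([[np.cos(a),np.sin(a),0],[np.sin(a),-np.cos(a),0],[0,0,-1]])
            # signed joint-6 travel
            c=abs(q6-o["q"][5])
            if best is None or c<best[0]: best=(c,a,G,q6)
    c,a,G,q6=best
    rv=(R.inv()*Ro.from_matrix(G)).as_rotvec()
    a0=np.arctan2(M[1,0],M[0,0])
    dt=M.T@d
    ang=np.linalg.norm(rv)
    N=int(np.ceil(max(np.linalg.norm(d)*1000/40,ang/.12,1)))
    print("t %.2f pos"%o["t"],o["tool_pos"].round(4),"yaw %.1f"%np.degrees(a0),"open %.4f"%o["opening"],"F",np.round(o["contact_force"],1),"q6 %.2f->%.2f"%(o["q"][5],q6))
    print("tool-shift mm",(dt*1000).round(1),"turn",rv.round(3),"N",N)
    X=np.eye(3)
    # per-row advice
    for i in range(min(N,8)):
        Ri=Ro.from_rotvec(rv*i/N)
        print((rv/N).round(3),(Ri.inv().apply(dt)*1000/N).round(1))
plan(*map(float,sys.argv[1:]))
E
python3 plan.py .6166 -.0794 .24 70.3
```

```text
t 1.30 pos [ 0.2706 -0.5634  0.4047] yaw 25.7 open 0.0855 F [0.5 0.8 0.4] q6 -0.12->0.22
tool-shift mm [ 521.4 -286.4  164.7] turn [ 0.    -0.    -0.779] N 16
[ 0.    -0.    -0.049] [ 32.6 -17.9  10.3]
[ 0.    -0.    -0.049] [ 33.4 -16.3  10.3]
[ 0.    -0.    -0.049] [ 34.2 -14.6  10.3]
[ 0.    -0.    -0.049] [ 34.8 -13.   10.3]
[ 0.    -0.    -0.049] [ 35.4 -11.3  10.3]
[ 0.    -0.    -0.049] [35.9 -9.5 10.3]
[ 0.    -0.    -0.049] [36.4 -7.8 10.3]
[ 0.    -0.    -0.049] [36.7 -6.  10.3]
```

```bash
python3 -m crank '[[0,0,-0.049,32.6,-17.9,8,-1],[0,0,-0.049,33.4,-16.3,8,-1],[0,0,-0.049,34.2,-14.6,8,-1],[0,0,-0.049,34.8,-13,8,-1],[0,0,-0.049,35.4,-11.3,8,-1],[0,0,-0.049,35.9,-9.5,8,-1],[0,0,-0.049,36.4,-7.8,8,-1],[0,0,-0.049,36.7,-6,8,-1]]' 30; python3 plan.py .6166 -.0794 .24 70.3
```

```text
t: 1.97
tool_pos: [0.4447, -0.3177, 0.3408]
tool_rot: [2.856, 1.282, -0.001]
contact_force: [-0.1, -0.7, 0.0]
opening: 0.0855
t 1.97 pos [ 0.4447 -0.3177  0.3408] yaw 48.4 open 0.0855 F [-0.1 -0.7  0. ] q6 -0.03->0.22
tool-shift mm [292.8 -30.8  99. ] turn [ 0.008  0.007 -0.383] N 8
[ 0.001  0.001 -0.048] [36.6 -3.8 12.4]
[ 0.001  0.001 -0.048] [36.7 -2.1 12.4]
[ 0.001  0.001 -0.048] [36.8 -0.3 12.4]
[ 0.001  0.001 -0.048] [36.7  1.5 12.5]
[ 0.001  0.001 -0.048] [36.6  3.2 12.5]
[ 0.001  0.001 -0.048] [36.4  5.  12.5]
[ 0.001  0.001 -0.048] [36.1  6.7 12.6]
[ 0.001  0.001 -0.048] [35.7  8.5 12.6]
```

```bash
python3 -m crank '[[0,0,-0.048,36.6,-3.8,12,-1],[0,0,-0.048,36.7,-2.1,12,-1],[0,0,-0.048,36.8,-0.3,12,-1],[0,0,-0.048,36.7,1.5,12,-1],[0,0,-0.048,36.6,3.2,12,-1],[0,0,-0.048,36.4,5,12,-1],[0,0,-0.048,36.1,6.7,12,-1],[0,0,-0.048,35.7,8.5,12,-1]]'; python3 plan.py .6166 -.0794 .22 70.3
```

```text
t: 2.63
tool_pos: [0.6219, -0.0647, 0.2426]
tool_rot: [2.534, 1.825, 0.001]
contact_force: [0.7, -1.4, 0.4]
opening: 0.0855
t 2.63 pos [ 0.6219 -0.0647  0.2426] yaw 71.5 open 0.0855 F [ 0.7 -1.4  0.4] q6 0.11->0.22
tool-shift mm [-15.4  -0.7  22.7] turn [0.016 0.01  0.021] N 1
[0.016 0.01  0.021] [-15.4  -0.7  22.7]
```

```bash
python3 -m crank '[[0.016,0.01,0.021,-15,-0.7,10,-1],[0,0,0,0,0,0,-1],[0,0,0,0,0,0,-1]]'; python3 plan.py .6166 -.0794 .22 70.3
```

```text
t: 2.88
tool_pos: [0.6191, -0.0706, 0.2291]
tool_rot: [-2.553, -1.822, 0.001]
contact_force: [-0.0, -0.3, -0.2]
opening: 0.0852
t 2.88 pos [ 0.6191 -0.0706  0.2291] yaw 71.0 open 0.0852 F [-0.  -0.3 -0.2] q6 0.10->0.22
tool-shift mm [-9.2  0.5  9.1] turn [-0.004 -0.002  0.013] N 1
[-0.004 -0.002  0.013] [-9.2  0.5  9.1]
```

```bash
python3 -m crank '[[-0.004,-0.002,0.013,-9.2,0.5,9,-1],[0,0,0,0,0,0,-1]]'; python3 plan.py .6166 -.0794 .1742 70.3;python3 - <<'E'
from h import *
p=eyes.get_image("side"); o=ctrl.get_obs()
c=proj(p,[[.6166,-.0794,.014]])[0].astype(int)
im=p["image"][c[1]-90:c[1]+30,c[0]-80:c[0]+80]
cv2.imwrite("pics/d1.png",cv2.resize(im,None,fx=5,fy=5,interpolation=cv2.INTER_CUBIC)[:,:,::-1])
E
```

```text
t: 3.05
tool_pos: [0.6163, -0.0805, 0.2203]
tool_rot: [2.569, 1.806, 0.001]
contact_force: [-0.2, 0.1, 0.4]
opening: 0.0855
t 3.05 pos [ 0.6163 -0.0805  0.2203] yaw 70.2 open 0.0855 F [-0.2  0.1  0.4] q6 0.10->0.22
tool-shift mm [ 1.2 -0.2 46.1] turn [ 0.001  0.    -0.002] N 2
[ 0.001  0.    -0.001] [ 0.6 -0.1 23.1]
[ 0.001  0.    -0.001] [ 0.6 -0.1 23.1]
```

View pics/d1.png

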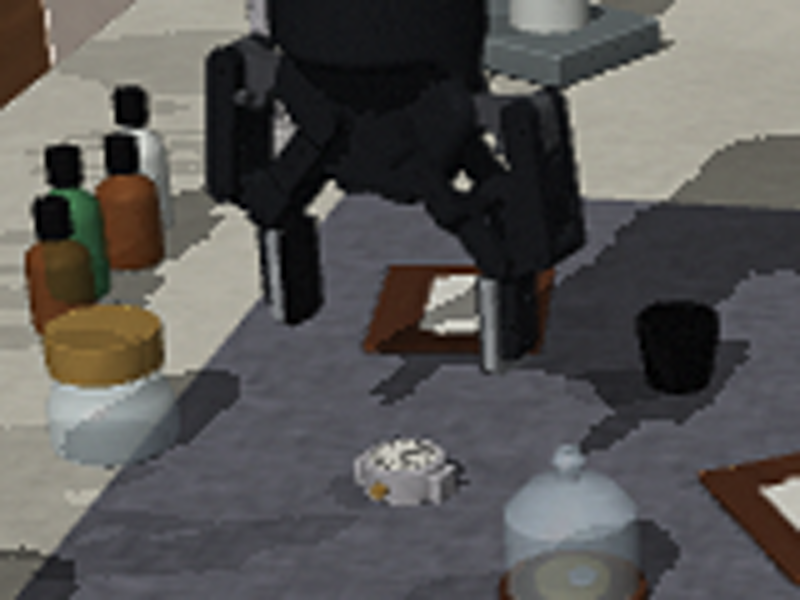

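```bash
python3 -m crank '[[0.001,0,-0.002,1.2,-0.2,20,-1],[0,0,0,0,0,16,-1],[0,0,0,0,0,4,-1],[0,0,0,0,0,0,-1],[0,0,0,0,0,0,-1]]'; python3 plan.py .6166 -.0794 .1742 70.3
```

```text
t: 3.52
tool_pos: [0.6178, -0.0839, 0.1855]
tool_rot: [2.569, 1.795, 0.012]
contact_force: [-0.4, -0.3, 0.1]
opening: 0.0852
t 3.52 pos [ 0.6178 -0.0839  0.1855] yaw 69.9 open 0.0852 F [-0.4 -0.3  0.1] q6 0.10->0.22
tool-shift mm [ 3.8 -2.8 11.3] turn [ 0.011 -0.002 -0.007] N 1
[ 0.011 -0.002 -0.007] [ 3.8 -2.8 11.3]
```

```bash
python3 -m crank '[[0.011,-0.002,-0.007,3.8,-2.8,4,-1],[0,0,0,0,0,0,-1],[0,0,0,0,0,0,-1]]'; python3 plan.py .6166 -.0794 .1742 70.3
```

```text
t: 3.77
tool_pos: [0.6173, -0.0799, 0.1841]
tool_rot: [2.568, 1.806, 0.002]
contact_force: [-0.3, -0.6, 0.0]
opening: 0.0852
t 3.77 pos [ 0.6173 -0.0799  0.1841] yaw 70.3 open 0.0852 F [-0.3 -0.6  0. ] q6 0.10->0.22
tool-shift mm [ 0.2 -0.8  9.9] turn [ 0.003  0.    -0.001] N 1
[ 0.003  0.    -0.001] [ 0.2 -0.8  9.9]
```

```bash
python3 -m crank '[[0.003,0,-0.001,0.2,-0.8,8,-1],[0,0,0,0,0,3,-1],[0,0,0,0,0,0,-1],[0,0,0,0,0,0,-1]]'; python3 plan.py .6166 -.0794 .1742 70.3
```

```text
t: 4.1
tool_pos: [0.6171, -0.0791, 0.1735]
tool_rot: [2.567, 1.809, 0.002]
contact_force: [0.3, -0.3, -0.3]
opening: 0.0851
t 4.10 pos [ 0.6171 -0.0791  0.1735] yaw 70.4 open 0.0851 F [ 0.3 -0.3 -0.3] q6 0.10->0.22
tool-shift mm [-0.4 -0.4 -0.7] turn [ 0.002 -0.     0.001] N 1
[ 0.002 -0.     0.001] [-0.4 -0.4 -0.7]
```

```bash
python3 -m crank '[[0.002,0,0.001,-0.4,-0.4,-1,0],[0,0,0,0,0,0,0],[0,0,0,0,0,0,0.3],[0,0,0,0,0,0,1],[0,0,0,0,0,0,1],[0,0,0,0,0,0,1],[0,0,0,0,0,0,1]]' 30; python3 plan.py .6166 -.0794 .1742 70.3
```

```text
t: 4.68
tool_pos: [0.6168, -0.0794, 0.1748]
tool_rot: [2.569, 1.809, 0.0]
contact_force: [0.8, -1.2, -0.5]
opening: 0.0366
t 4.68 pos [ 0.6168 -0.0794  0.1748] yaw 70.3 open 0.0366 F [ 0.8 -1.2 -0.5] q6 0.10->0.22
tool-shift mm [-0.1 -0.2  0.6] turn [ 0. -0. -0.] N 1
[ 0. -0. -0.] [-0.1 -0.2  0.6]
```

```bash
python3 -m crank '[[0,0,0,0,0,0,1],[0,0,0,0,0,-10,1],[0,0,0,0,0,-25,1],[0,0,0,0,0,-35,1],[0,0,0,0,0,-25,1]]' 40; python3 plan.py .4517 .2592 .27 -25.7
```

```text
t: 5.1
tool_pos: [0.6134, -0.0787, 0.2649]
tool_rot: [-2.558, -1.8, 0.018]
contact_force: [1.3, 0.2, 0.1]
opening: 0.0362
t 5.10 pos [ 0.6134 -0.0787  0.2649] yaw 70.3 open 0.0362 F [1.3 0.2 0.1] q6 0.10->-0.60
tool-shift mm [ 263.5 -266.3   -0.7] turn [-0.016 -0.012 -1.466] N 13
[-0.001 -0.001 -0.113] [ 20.3 -20.5  -0.1]
[-0.001 -0.001 -0.113] [ 22.4 -18.1  -0.1]
[-0.001 -0.001 -0.113] [ 24.3 -15.4  -0.1]
[-0.001 -0.001 -0.113] [ 25.9 -12.6  -0.2]
[-0.001 -0.001 -0.113] [27.2 -9.6 -0.2]
[-0.001 -0.001 -0.113] [28.1 -6.5 -0.3]
[-0.001 -0.001 -0.113] [28.6 -3.3 -0.3]
[-0.001 -0.001 -0.113] [28.8 -0.  -0.3]
```

```bash
python3 -m crank '[[0,0,-0.113,20.3,-20.5,-3,1],[0,0,-0.113,22.4,-18,-3,1],[0,0,-0.113,24.3,-15.4,-3,1],[0,0,-0.113,25.9,-12.6,0,1],[0,0,-0.113,27.2,-9.6,0,1],[0,0,-0.113,28.1,-6.5,0,1],[0,0,-0.113,28.6,-3.3,0,1],[0,0,-0.113,28.8,0,0,1]]'; python3 plan.py .4517 .2592 .25 -25.7
```

```text
t: 5.77
tool_pos: [0.5118, 0.1301, 0.2926]
tool_rot: [1.473, 2.767, 0.006]
contact_force: [0.7, 0.6, -0.4]
opening: 0.0365
t 5.77 pos [0.5118 0.1301 0.2926] yaw 123.9 open 0.0365 F [ 0.7  0.6 -0.4] q6 -0.48->-0.60
tool-shift mm [140.8  21.9  42.1] turn [ 0.005  0.006 -0.53 ] N 5
[ 0.001  0.001 -0.106] [28.2  4.4  8.4]
[ 0.001  0.001 -0.106] [27.5  7.4  8.5]
[ 0.001  0.001 -0.106] [26.6 10.2  8.5]
[ 0.001  0.001 -0.106] [25.3 13.   8.5]
[ 0.001  0.001 -0.106] [23.8 15.6  8.5]
```

```bash
python3 -m crank '[[0,0,-0.1,26,4,6,1],[0,0,-0.1,26,7,6,1],[0,0,-0.1,25,10,6,1],[0,0,-0.1,20,11,6,1],[0,0,-0.06,10,9,6,1],[0,0,0,0,0,0,1],[0,0,0,0,0,0,1]]'; python3 plan.py .4517 .2592 .25 -25.7
```

```text
t: 6.35
tool_pos: [0.4595, 0.2458, 0.267]
tool_rot: [0.751, 3.037, 0.009]
contact_force: [-0.2, -0.6, -0.5]
opening: 0.0365
t 6.35 pos [0.4595 0.2458 0.267 ] yaw 152.2 open 0.0365 F [-0.2 -0.6 -0.5] q6 -0.74->-0.60
tool-shift mm [13.3  8.  17. ] turn [ 0.009  0.012 -0.037] N 1
[ 0.009  0.012 -0.037] [13.3  8.  17. ]
```

```bash
python3 -m crank '[[0.009,0.012,-0.037,13.3,8,17,1],[0,0,0,0,0,15,1],[0,0,0,0,0,15,1],[0,0,0,0,0,0,1],[0,0,0,0,0,0,1]]'; python3 plan.py .4517 .2592 .195 -25.7
```

```text
t: 6.77
tool_pos: [0.4548, 0.2571, 0.2238]
tool_rot: [0.709, 3.054, 0.004]
contact_force: [-0.1, -0.6, -0.3]
opening: 0.0363
t 6.77 pos [0.4548 0.2571 0.2238] yaw 153.9 open 0.0363 F [-0.1 -0.6 -0.3] q6 -0.74->-0.60
tool-shift mm [ 3.8  0.4 28.8] turn [ 0.004  0.005 -0.008] N 1
[ 0.004  0.005 -0.008] [ 3.8  0.4 28.8]
```

```bash
python3 -m crank '[[0.004,0.005,-0.008,3.8,0.4,20,1],[0,0,0,0,0,10,1],[0,0,0,0,0,2,1],[0,0,0,0,0,0,1],[0,0,0,0,0,0,1]]'; python3 plan.py .4517 .2592 .1793 -25.7
```

```text
t: 7.18
tool_pos: [0.4555, 0.2575, 0.1966]
tool_rot: [0.706, 3.053, 0.005]
contact_force: [-0.3, 0.4, -0.9]
opening: 0.0363
t 7.18 pos [0.4555 0.2575 0.1966] yaw 153.9 open 0.0363 F [-0.3  0.4 -0.9] q6 -0.74->-0.60
tool-shift mm [ 4.2 -0.2 17.2] turn [ 0.005  0.007 -0.006] N 1
[ 0.005  0.007 -0.006] [ 4.2 -0.2 17.2]
```

```bash
python3 -m crank '[[0.005,0.007,-0.006,4.5,-0.2,10,1],[0,0,0,0,0,0,1],[0,0,0,0,0,0,1]]'; python3 plan.py .4517 .2592 .1793 -25.7
```

```text
t: 7.43
tool_pos: [0.4524, 0.2597, 0.1882]
tool_rot: [0.699, 3.06, 0.004]
contact_force: [-0.7, -0.4, 0.3]
opening: 0.0367
t 7.43 pos [0.4524 0.2597 0.1882] yaw 154.3 open 0.0367 F [-0.7 -0.4  0.3] q6 -0.74->-0.60
tool-shift mm [ 0.5 -0.8  8.9] turn [ 0.003  0.002 -0.   ] N 1
[ 0.003  0.002 -0.   ] [ 0.5 -0.8  8.9]
```

```bash
python3 -m crank '[[0.003,0.002,0,0.5,-0.8,5,1],[0,0,0,0,0,2,1],[0,0,0,0,0,0,1],[0,0,0,0,0,0,1]]'; python3 plan.py .4517 .2592 .1793 -25.7
```

```text
t: 7.77
tool_pos: [0.4515, 0.2594, 0.1808]
tool_rot: [-0.699, -3.063, 0.0]
contact_force: [1.1, 0.1, 0.1]
opening: 0.0364
t 7.77 pos [0.4515 0.2594 0.1808] yaw 154.3 open 0.0364 F [1.1 0.1 0.1] q6 -0.74->-0.60
tool-shift mm [-0.2 -0.1  1.5] turn [-0. -0.  0.] N 1
[-0. -0.  0.] [-0.2 -0.1  1.5]
```

```bash
python3 -m crank '[[0,0,0,-0.2,0,1.5,1],[0,0,0,0,0,0,1],[0,0,0,0,0,0,1]]'; python3 plan.py .4517 .2592 .1788 -25.7
python3 - <<'E'
from h import *
p=eyes.get_image("side")
c=proj(p,[[.4517,.2592,.014]])[0].astype(int)
im=p["image"][c[1]-90:c[1]+60,c[0]-100:c[0]+100]
cv2.imwrite("pics/d2.png",cv2.resize(im,None,fx=4,fy=4,interpolation=cv2.INTER_CUBIC)[:,:,::-1])
E
```

```text
t: 8.02
tool_pos: [0.4518, 0.2593, 0.1792]
tool_rot: [-0.698, -3.063, 0.0]
contact_force: [0.2, 0.1, -0.4]
opening: 0.0362
t 8.02 pos [0.4518 0.2593 0.1792] yaw 154.3 open 0.0362 F [ 0.2  0.1 -0.4] q6 -0.74->-0.60
tool-shift mm [-0.  -0.1  0.4] turn [-0.  0.  0.] N 1
[-0.  0.  0.] [-0.  -0.1  0.4]
```

View pics/d2.png

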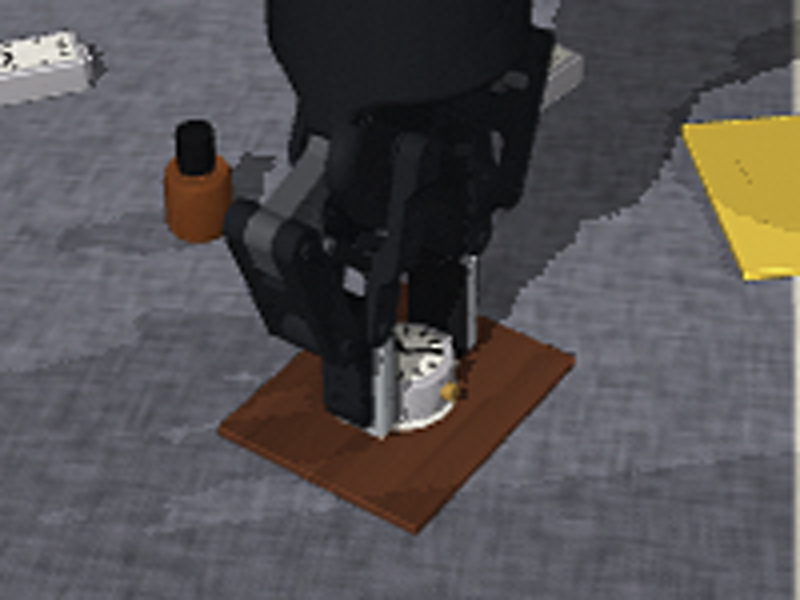

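```bash
python3 -m crank '[[0,0,0,0,0,0.8,1],[0,0,0,0,0,0,1],[0,0,0,0,0,0,1]]'; python3 plan.py .4517 .2592 .1788 -25.7
```

```text
t: 8.32
tool_pos: [0.4521, 0.2594, 0.179]
tool_rot: [0.698, 3.062, 0.0]
contact_force: [-0.7, 0.4, -1.1]
opening: 0.0367
t 8.32 pos [0.4521 0.2594 0.179 ] yaw 154.3 open 0.0367 F [-0.7  0.4 -1.1] q6 -0.74->-0.60
tool-shift mm [ 0.2 -0.4  0.2] turn [0.    0.001 0.   ] N 1
[0.    0.001 0.   ] [ 0.2 -0.4  0.2]
```

```bash
python3 -m crank '[[0,0,0,0,0,0.8,1],[0,0,0,0,0,0,1],[0,0,0,0,0,0,1]]'; python3 plan.py .4517 .2592 .1788 -25.7
```

```text
t: 8.57
tool_pos: [0.4524, 0.2596, 0.1789]
tool_rot: [0.698, 3.062, 0.001]
contact_force: [1.0, 1.0, -1.1]
opening: 0.0359
t 8.57 pos [0.4524 0.2596 0.1789] yaw 154.3 open 0.0359 F [ 1.   1.  -1.1] q6 -0.74->-0.60
tool-shift mm [ 0.4 -0.6  0.1] turn [0.001 0.001 0.   ] N 1
[0.001 0.001 0.   ] [ 0.4 -0.6  0.1]
```

```bash
python3 -m crank '[[0,0,0,0.3,-0.5,0,0],[0,0,0,0,0,0,0],[0,0,0,0,0,0,-0.3],[0,0,0,0,0,0,-1],[0,0,0,0,0,0,-1],[0,0,0,0,0,0,-1],[0,0,0,0,0,-15,-1],[0,0,0,0,0,-25,-1]]'; python3 -m crank '[[0,0,0,0,0,-30,-1],[0,0,0,0,0,-20,-1]]'; python3 plan.py .616 .2806 .26 1.9
```

```text
t: 9.23
tool_pos: [0.4492, 0.2581, 0.2137]
tool_rot: [-0.697, -3.055, 0.009]
contact_force: [-0.3, -0.2, -0.3]
opening: 0.0854
t: 9.4
tool_pos: [0.449, 0.258, 0.2645]
tool_rot: [-0.696, -3.052, 0.013]
contact_force: [0.7, 0.6, 0.3]
opening: 0.0852
t 9.40 pos [0.449  0.258  0.2645] yaw 154.3 open 0.0852 F [0.7 0.6 0.3] q6 -0.74->-1.18
tool-shift mm [-140.7   92.8    2.3] turn [-0.008 -0.011 -0.482] N 5
[-0.002 -0.002 -0.096] [-28.1  18.6   0.5]
[-0.002 -0.002 -0.096] [-29.8  15.8   0.5]
[-0.002 -0.002 -0.096] [-31.2  12.8   0.6]
[-0.002 -0.002 -0.096] [-32.3   9.8   0.7]
[-0.002 -0.002 -0.096] [-33.    6.6   0.8]
```

```bash
python3 -m crank '[[0,0,-0.096,-28,18.6,0,-1],[0,0,-0.096,-29.8,15.8,0,-1],[0,0,-0.096,-31.2,12.8,0,-1],[0,0,-0.096,-32.3,9.8,0,-1],[0,0,-0.08,-25,6,0,-1],[0,0,0,0,0,0,-1],[0,0,0,0,0,0,-1]]'; python3 plan.py .616 .2806 .24 1.9;  python3 - <<'E'
from h import *
p=eyes.get_image("side")
x,f=fit([p],"small_round",(.4517,.2592,D["small_round"][2]+np.pi),0,.018,.015); print(x[:2],np.degrees(x[2]),f)
p=eyes.get_image("top");cv2.imwrite("pics/t2.png",p["image"][:,:,::-1])
x,f=fit([p],"small_round",(.4517,.2592,D["small_round"][2]+np.pi),0,.018,.015); print(x[:2],np.degrees(x[2]),f)
a=ortho(p,(.4517,.2592),.018,.045,.0003);cv2.imwrite("pics/t2o.png",a[:,:,::-1])
p=eyes.get_image("side")
c=proj(p,[[.4517,.2592,.014]])[0].astype(int)
im=p["image"][c[1]-60:c[1]+60,c[0]-60:c[0]+60]
cv2.imwrite("pics/t2s.png",np.hstack([cv2.resize(a,(400,400)),cv2.resize(im,(400,400),interpolation=cv2.INTER_CUBIC)])[:,:,::-1])
E
```

```text
t: 9.98
tool_pos: [0.6148, 0.2831, 0.2712]
tool_rot: [-0.062, 3.141, -0.001]
contact_force: [-0.8, 0.1, -0.7]
opening: 0.0853
t 9.98 pos [0.6148 0.2831 0.2712] yaw -177.7 open 0.0853 F [-0.8  0.1 -0.7] q6 -1.29->-1.18
tool-shift mm [-1.1 -2.5 31.2] turn [-0.     0.     0.006] N 1
[-0.     0.     0.006] [-1.1 -2.5 31.2]
[0.45168215 0.26359043] 154.46560401665047 0.20465347651513244
[0.45085031 0.2587696 ] 155.81671709804678 0.12428370017003432
```

View pics/t2s.png

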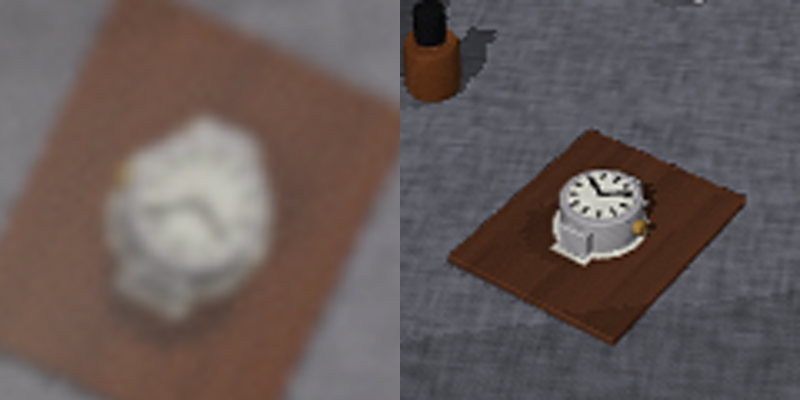

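View pics/t2.png

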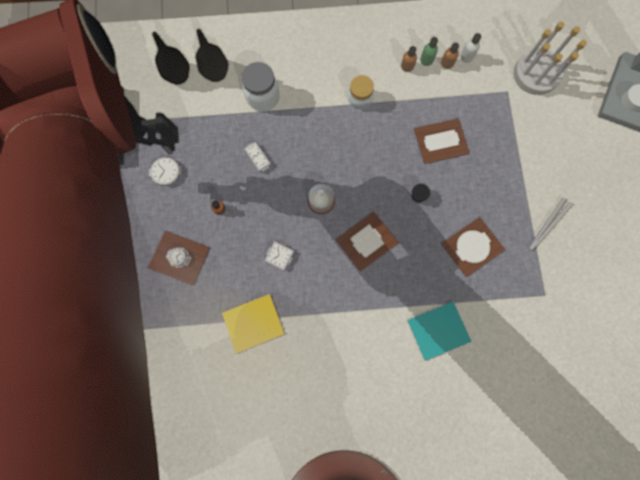

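```bash
python3 -m crank '[[0,0,0.006,-1.1,-2.5,25,-1],[0,0,0,0,0,25,-1],[0,0,0,0,0,20,-1],[0,0,0,0,0,6,-1],[0,0,0,0,0,0,-1],[0,0,0,0,0,0,-1]]'; python3 plan.py .616 .2806 .1704 1.9
```

```text
t: 10.63
tool_pos: [0.6093, 0.2811, 0.196]
tool_rot: [-0.053, 3.14, 0.001]
contact_force: [-0.2, -0.7, -0.1]
opening: 0.0855
t 10.63 pos [0.6093 0.2811 0.196 ] yaw -178.1 open 0.0855 F [-0.2 -0.7 -0.1] q6 -1.28->-1.18
tool-shift mm [-6.7 -0.7 25.6] turn [0.    0.001 0.   ] N 1
[0.    0.001 0.   ] [-6.7 -0.7 25.6]
```

```bash
python3 -m crank '[[0,0,0,-6.7,-0.7,10,-1],[0,0,0,0,0,0,-1],[0,0,0,0,0,0,-1]]'; python3 plan.py .616 .2806 .1704 1.9
```

```text
t: 10.88
tool_pos: [0.617, 0.2811, 0.189]
tool_rot: [-0.053, 3.135, 0.003]
contact_force: [0.3, 0.8, -0.2]
opening: 0.0857
t 10.88 pos [0.617  0.2811 0.189 ] yaw -178.1 open 0.0857 F [ 0.3  0.8 -0.2] q6 -1.29->-1.18
tool-shift mm [ 1.1 -0.5 18.5] turn [0.002 0.006 0.001] N 1
[0.002 0.006 0.001] [ 1.1 -0.5 18.5]
```

```bash
python3 -m crank '[[0.002,0.006,0,1,-0.5,10,-1],[0,0,0,0,0,5,-1],[0,0,0,0,0,1,-1],[0,0,0,0,0,0,-1],[0,0,0,0,0,0,-1]]'; python3 plan.py .616 .2806 .1704 1.9
```

```text
t: 11.3
tool_pos: [0.6172, 0.2808, 0.1734]
tool_rot: [-0.053, 3.138, 0.001]
contact_force: [-0.3, 0.4, -0.2]
opening: 0.0852
t 11.30 pos [0.6172 0.2808 0.1734] yaw -178.1 open 0.0852 F [-0.3  0.4 -0.2] q6 -1.29->-1.18
tool-shift mm [ 1.3 -0.2  3. ] turn [0.001 0.003 0.   ] N 1
[0.001 0.003 0.   ] [ 1.3 -0.2  3. ]
```

```bash
python3 -m crank '[[0.001,0.003,0,1.4,-0.2,2.5,-1],[0,0,0,0,0,0,-0.5],[0,0,0,0,0,0,1],[0,0,0,0,0,0,1],[0,0,0,0,0,0,1],[0,0,0,0,0,0,1]]' 40; python3 plan.py .616 .2806 .1704 1.9
```

```text
t: 11.8
tool_pos: [0.616, 0.2807, 0.1716]
tool_rot: [-0.053, 3.14, -0.0]
contact_force: [0.0, 0.4, -0.9]
opening: 0.0582
t 11.80 pos [0.616  0.2807 0.1716] yaw -178.1 open 0.0582 F [ 0.   0.4 -0.9] q6 -1.29->-1.18
tool-shift mm [ 0.  -0.1  1.2] turn [-0.     0.001  0.   ] N 1
[-0.     0.001  0.   ] [ 0.  -0.1  1.2]
```

```bash
python3 -m crank '[[0,0,0,0,0,0,1],[0,0,0,0,0,-10,1],[0,0,0,0,0,-25,1],[0,0,0,0,0,-40,1],[0,0,0,0,0,-35,1]]' 50; python3 plan.py .427 -.2754 .28 29.4
```

```text
t: 12.22
tool_pos: [0.6119, 0.2792, 0.2729]
tool_rot: [0.052, -3.119, 0.012]
contact_force: [0.8, 0.4, -0.7]
opening: 0.0582
t 12.22 pos [0.6119 0.2792 0.2729] yaw -178.1 open 0.0582 F [ 0.8  0.4 -0.7] q6 -1.29->-2.66
tool-shift mm [ 203.4 -548.2    1.4] turn [-0.002 -0.024 -0.48 ] N 15
[-0.    -0.002 -0.032] [ 13.6 -36.5   0.1]
[-0.    -0.002 -0.032] [ 14.7 -36.1   0.1]
[-0.    -0.002 -0.032] [ 15.9 -35.6   0. ]
[-0.    -0.002 -0.032] [ 17.  -35.1   0. ]
[-0.    -0.002 -0.032] [ 18.1 -34.5  -0. ]
[-0.    -0.002 -0.032] [ 19.2 -33.9  -0.1]
[-0.    -0.002 -0.032] [ 20.3 -33.3  -0.1]
[-0.    -0.002 -0.032] [ 21.3 -32.6  -0.1]
```

```bash
python3 -m crank '[[0,0,-0.032,13.6,-36.5,-2,1],[0,0,-0.032,14.7,-36.1,-2,1],[0,0,-0.032,15.9,-35.6,0,1],[0,0,-0.032,17,-35.1,0,1],[0,0,-0.032,18.1,-34.5,0,1],[0,0,-0.032,19.2,-33.9,0,1],[0,0,-0.032,20.3,-33.3,0,1],[0,0,-0.032,21.3,-32.6,0,1]]'; python3 plan.py .427 -.2754 .26 29.4
```

```text
t: 12.88
tool_pos: [0.5161, -0.0204, 0.2988]
tool_rot: [-0.492, 3.093, -0.003]
contact_force: [0.2, 0.2, -0.7]
opening: 0.0582
t 12.88 pos [ 0.5161 -0.0204  0.2988] yaw -161.9 open 0.0582 F [ 0.2  0.2 -0.7] q6 -2.07->-2.66
tool-shift mm [ 164.1 -214.7   38.1] turn [-0.004  0.008 -0.198] N 7
[-0.001  0.001 -0.028] [ 23.4 -30.7   5.4]
[-0.001  0.001 -0.028] [ 24.3 -30.    5.4]
[-0.001  0.001 -0.028] [ 25.1 -29.3   5.5]
[-0.001  0.001 -0.028] [ 25.9 -28.6   5.5]
[-0.001  0.001 -0.028] [ 26.7 -27.8   5.5]
[-0.001  0.001 -0.028] [ 27.5 -27.1   5.5]
[-0.001  0.001 -0.028] [ 28.2 -26.3   5.5]
```

```bash
python3 -m crank '[[0,0,-0.028,23.4,-30.7,3,1],[0,0,-0.028,24.3,-30,3,1],[0,0,-0.028,25.1,-29.3,5,1],[0,0,-0.028,25.9,-28.6,5,1],[0,0,-0.028,26.7,-27.8,5,1],[0,0,-0.02,18,-17,3,1],[0,0,0,0,0,0,1],[0,0,0,0,0,0,1]]'; python3 plan.py .427 -.2754 .26 29.4
```

```text
t: 13.55
tool_pos: [0.4362, -0.2407, 0.2808]
tool_rot: [-0.737, 3.037, -0.018]
contact_force: [0.5, 0.2, -0.5]
opening: 0.058
t 13.55 pos [ 0.4362 -0.2407  0.2808] yaw -152.7 open 0.0580 F [ 0.5  0.2 -0.5] q6 -2.70->-2.66
tool-shift mm [ 24.3 -26.3  20.9] turn [-0.016  0.013 -0.037] N 2
[-0.008  0.007 -0.019] [ 12.2 -13.1  10.4]
[-0.008  0.007 -0.019] [ 12.3 -13.   10.4]
```

```bash
python3 -m crank '[[-0.008,0.007,-0.019,12.2,-13,10,1],[-0.008,0.007,-0.019,12,-13,10,1],[0,0,0,0,0,10,1],[0,0,0,0,0,5,1],[0,0,0,0,0,0,1],[0,0,0,0,0,0,1]]'; python3 plan.py .427 -.2754 .20 29.4
```

```text
t: 14.05
tool_pos: [0.4293, -0.2718, 0.2473]
tool_rot: [-0.805, 3.034, -0.001]
contact_force: [-0.7, -0.5, -0.1]
opening: 0.0585
t 14.05 pos [ 0.4293 -0.2718  0.2473] yaw -150.3 open 0.0585 F [-0.7 -0.5 -0.1] q6 -2.80->-2.66
tool-shift mm [ 3.9 -1.9 47.3] turn [-0.001  0.002  0.006] N 2
[-0.001  0.001  0.003] [ 1.9 -0.9 23.6]
[-0.001  0.001  0.003] [ 1.9 -1.  23.6]
```

```bash
python3 -m crank '[[0,0,0.005,4.5,-2,20,1],[0,0,0,0,0,22,1],[0,0,0,0,0,8,1],[0,0,0,0,0,0,1],[0,0,0,0,0,0,1]]'; python3 plan.py .427 -.2754 .1756 29.4
```

```text
t: 14.47
tool_pos: [0.4296, -0.2726, 0.1995]
tool_rot: [-0.804, 3.03, -0.007]
contact_force: [-0.5, 0.6, -0.4]
opening: 0.0576
t 14.47 pos [ 0.4296 -0.2726  0.1995] yaw -150.3 open 0.0576 F [-0.5  0.6 -0.4] q6 -2.80->-2.66
tool-shift mm [ 3.8 -1.  23.9] turn [-0.006  0.006  0.006] N 1
[-0.006  0.006  0.006] [ 3.8 -1.  23.9]
```

```bash
python3 -m crank '[[-0.006,0.006,0.006,4,-1,10,1],[0,0,0,0,0,3,1],[0,0,0,0,0,0,1],[0,0,0,0,0,0,1]]'; python3 plan.py .427 -.2754 .1756 29.4
```

```text
t: 14.8
tool_pos: [0.4278, -0.276, 0.1885]
tool_rot: [-0.797, 3.037, -0.006]
contact_force: [-0.4, -0.3, -0.8]
opening: 0.0579
t 14.80 pos [ 0.4278 -0.276   0.1885] yaw -150.6 open 0.0579 F [-0.4 -0.3 -0.8] q6 -2.80->-2.66
tool-shift mm [ 0.5  0.9 12.9] turn [-0.004  0.001  0.   ] N 1
[-0.004  0.001  0.   ] [ 0.5  0.9 12.9]
```

```bash
python3 -m crank '[[-0.004,0.001,0,0.7,0.8,7,1],[0,0,0,0,0,3,1],[0,0,0,0,0,0,1],[0,0,0,0,0,0,1]]'; python3 plan.py .427 -.2754 .1756 29.4
```

```text
t: 15.13
tool_pos: [0.4271, -0.2762, 0.1787]
tool_rot: [-0.797, 3.038, -0.002]
contact_force: [-0.3, -0.4, -1.2]
opening: 0.0583
t 15.13 pos [ 0.4271 -0.2762  0.1787] yaw -150.6 open 0.0583 F [-0.3 -0.4 -1.2] q6 -2.80->-2.66
tool-shift mm [-0.3  0.8  3.1] turn [-0.002  0.    -0.   ] N 1
[-0.002  0.    -0.   ] [-0.3  0.8  3.1]
```

```bash
python3 -m crank '[[-0.002,0,0,-0.2,0.8,2,1],[0,0,0,0,0,0.5,1],[0,0,0,0,0,0,1],[0,0,0,0,0,0,1]]'; python3 plan.py .427 -.2754 .1756 29.4
```

```text
t: 15.47
tool_pos: [0.4269, -0.2754, 0.176]
tool_rot: [-0.797, 3.039, 0.001]
contact_force: [-1.2, -0.8, -0.7]
opening: 0.0579
t 15.47 pos [ 0.4269 -0.2754  0.176 ] yaw -150.6 open 0.0579 F [-1.2 -0.8 -0.7] q6 -2.80->-2.66
tool-shift mm [-0.1 -0.1  0.4] turn [ 0.001  0.    -0.   ] N 1
[ 0.001  0.    -0.   ] [-0.1 -0.1  0.4]
```

```bash
python3 -m crank '[[0,0,0,0,0,0.9,1],[0,0,0,0,0,0,1],[0,0,0,0,0,0,1]]'; python3 plan.py .427 -.2754 .1756 29.4
```

```text
t: 15.72
tool_pos: [0.4272, -0.2756, 0.1757]
tool_rot: [-0.797, 3.038, -0.001]
contact_force: [0.2, 0.2, -1.9]
opening: 0.0578
t 15.72 pos [ 0.4272 -0.2756  0.1757] yaw -150.6 open 0.0578 F [ 0.2  0.2 -1.9] q6 -2.80->-2.66
tool-shift mm [0.1 0.3 0.1] turn [-0.001  0.001 -0.   ] N 1
[-0.001  0.001 -0.   ] [0.1 0.3 0.1]
```

```bash
python3 -m crank '[[0,0,0,0,0,0.9,1],[0,0,0,0,0,0,1],[0,0,0,0,0,0,1]]'; python3 -m crank '[[0,0,0,0,0,0,1]]'; python3 plan.py .427 -.2754 .1756 29.4
```

```text
t: 15.97
tool_pos: [0.4275, -0.2758, 0.1756]
tool_rot: [-0.797, 3.038, -0.001]
contact_force: [1.2, 0.5, -0.7]
opening: 0.0581
t: 16.05
tool_pos: [0.4275, -0.2758, 0.1755]
tool_rot: [-0.797, 3.038, -0.001]
contact_force: [0.0, 0.4, -0.6]
opening: 0.058
t 16.05 pos [ 0.4275 -0.2758  0.1755] yaw -150.6 open 0.0580 F [ 0.   0.4 -0.6] q6 -2.80->-2.66
tool-shift mm [ 0.2  0.6 -0.1] turn [-0.001  0.001 -0.   ] N 1
[-0.001  0.001 -0.   ] [ 0.2  0.6 -0.1]
```

```bash
python3 -m crank '[[0,0,0,0.2,0.5,0,-0.4],[0,0,0,0,0,0,-0.5],[0,0,0,0,0,0,-1],[0,0,0,0,0,0,-1],[0,0,0,0,0,0,-1],[0,0,0,0,0,-15,-1],[0,0,0,0,0,-30,-1],[0,0,0,0,0,-30,-1]]'; python3 -m crank '[[0,0,0,0,0,-20,-1],[0,0,0,0,0,0,-1]]'; python3 plan.py .4384 .0776 .26 -31.4
```

```text
t: 16.72
tool_pos: [0.4243, -0.2733, 0.2447]
tool_rot: [0.794, -3.031, -0.019]
contact_force: [0.9, -1.3, -0.4]
opening: 0.0854
t: 16.88
tool_pos: [0.4261, -0.2748, 0.2718]
tool_rot: [0.796, -3.037, -0.006]
contact_force: [-0.3, -1.4, 0.2]
opening: 0.0855
t 16.88 pos [ 0.4261 -0.2748  0.2718] yaw -150.6 open 0.0855 F [-0.3 -1.4  0.2] q6 -2.80->-0.85
tool-shift mm [-183.6  301.    12.9] turn [ 0.003 -0.003  1.061] N 9
[ 0.    -0.     0.118] [-20.4  33.4   1.4]
[ 0.    -0.     0.118] [-16.3  35.6   1.4]
[ 0.    -0.     0.118] [-12.   37.3   1.4]
[ 0.    -0.     0.118] [-7.6 38.4  1.4]
[ 0.    -0.     0.118] [-3.  39.1  1.4]
[ 0.    -0.     0.118] [ 1.6 39.1  1.4]
[ 0.    -0.     0.118] [ 6.2 38.7  1.4]
[ 0.    -0.     0.118] [10.7 37.7  1.3]
```

Next the square one; the route runs above z ≈ 0.1 at the tips.

```bash
python3 -m crank '[[0,0,0.118,-20.4,33.4,0,-1],[0,0,0.118,-16.3,35.6,0,-1],[0,0,0.118,-12,37,0,-1],[0,0,0.118,-7.6,38,0,-1],[0,0,0.118,-3,38,0,-1],[0,0,0.118,1.6,38,0,-1],[0,0,0.118,6,38,0,-1],[0,0,0.118,10.7,37,0,-1]]'; python3 plan.py .4384 .0776 .26 -31.4
```

```text
t: 17.55
tool_pos: [0.4348, 0.0096, 0.2703]
tool_rot: [0.606, 3.081, -0.002]
contact_force: [1.3, -0.9, 0.3]
opening: 0.0856
t 17.55 pos [0.4348 0.0096 0.2703] yaw 157.7 open 0.0856 F [ 1.3 -0.9  0.3] q6 -1.33->-0.85
tool-shift mm [22.4 64.3 10.2] turn [-0.001  0.002  0.159] N 2
[-0.     0.001  0.08 ] [11.2 32.1  5.1]
[-0.     0.001  0.08 ] [13.7 31.1  5.1]
```

```bash
python3 -m crank '[[0,0,0.06,8,22,5,-1],[0,0,0.04,6,14,5,-1],[0,0,0,0,0,0,-1],[0,0,0,0,0,0,-1],[0,0,0,0,0,0,-1]]'; python3 plan.py .4384 .0776 .20 -31.4
python3 - <<'E'
from h import *
p=eyes.get_image("side")
im=p["image"][160:280,280:440]
cv2.imwrite("pics/s3.png",cv2.resize(im,None,fx=5,fy=5,interpolation=cv2.INTER_CUBIC)[:,:,::-1])
E
```

```text
t: 17.97
tool_pos: [0.434, 0.0554, 0.2558]
tool_rot: [-0.755, -3.046, 0.002]
contact_force: [-0.0, 0.3, -0.2]
opening: 0.0852
t 17.97 pos [0.434  0.0554 0.2558] yaw 152.1 open 0.0852 F [-0.   0.3 -0.2] q6 -1.13->-0.85
tool-shift mm [ 6.4 21.8 55.7] turn [-0.002 -0.003  0.062] N 2
[-0.001 -0.001  0.031] [ 3.2 10.9 27.9]
[-0.001 -0.001  0.031] [ 3.6 10.8 27.9]
```

View pics/s3.png

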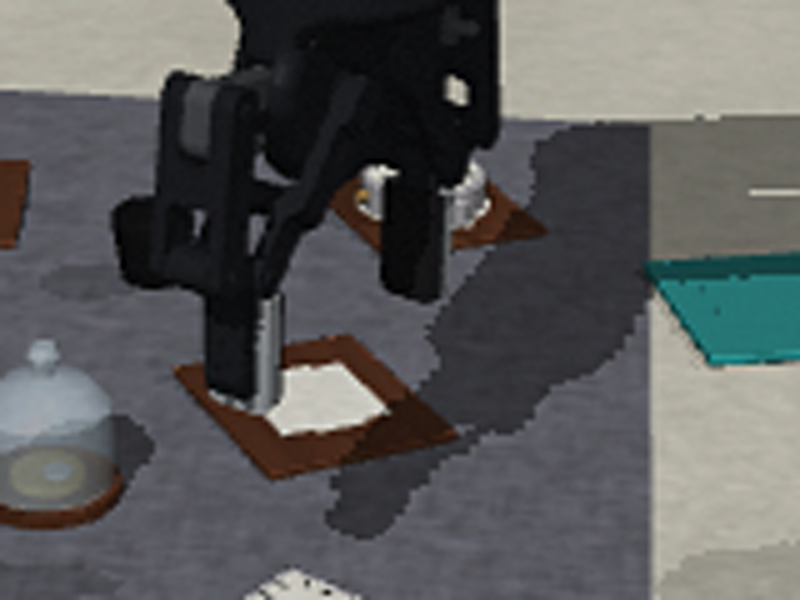

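```bash
python3 -m crank '[[0,0,0.062,6.4,21.8,10,-1],[0,0,0,0,0,10,-1],[0,0,0,0,0,15,-1],[0,0,0,0,0,10,-1],[0,0,0,0,0,0,-1],[0,0,0,0,0,0,-1]]'; python3 plan.py .4384 .0776 .1733 -31.4
```

```text
t: 18.52
tool_pos: [0.4403, 0.0723, 0.21]
tool_rot: [0.862, 3.02, -0.004]
contact_force: [-0.8, 0.1, 1.5]
opening: 0.0855
t 18.52 pos [0.4403 0.0723 0.21  ] yaw 148.1 open 0.0855 F [-0.8  0.1  1.5] q6 -1.02->-0.85
tool-shift mm [ 4.5  3.6 36.6] turn [-0.002  0.002 -0.008] N 1
[-0.002  0.002 -0.008] [ 4.5  3.6 36.6]
```

```bash
python3 -m crank '[[0,0,-0.008,5,3.6,15,-1],[0,0,0,0,0,8,-1],[0,0,0,0,0,0,-1],[0,0,0,0,0,0,-1]]'; python3 plan.py .4384 .0776 .1733 -31.4
```

```text
t: 18.85
tool_pos: [0.4393, 0.0759, 0.1883]
tool_rot: [0.852, 3.019, -0.004]
contact_force: [-0.2, -0.2, 0.4]
opening: 0.0856
t 18.85 pos [0.4393 0.0759 0.1883] yaw 148.5 open 0.0856 F [-0.2 -0.2  0.4] q6 -1.01->-0.85
tool-shift mm [ 1.7  1.  15. ] turn [-0.001  0.005 -0.002] N 1
[-0.001  0.005 -0.002] [ 1.7  1.  15. ]
```

```bash
python3 -m crank '[[-0.001,0.005,-0.002,2.2,1.2,8,-1],[0,0,0,0,0,4,-1],[0,0,0,0,0,0,-1],[0,0,0,0,0,0,-1]]'; python3 plan.py .4384 .0776 .1733 -31.4
```

```text
t: 19.18
tool_pos: [0.4392, 0.0777, 0.1772]
tool_rot: [0.85, 3.022, 0.002]
contact_force: [-0.0, -0.9, -0.1]
opening: 0.0852
t 19.18 pos [0.4392 0.0777 0.1772] yaw 148.6 open 0.0852 F [-0.  -0.9 -0.1] q6 -1.01->-0.85
tool-shift mm [ 0.6 -0.5  3.9] turn [ 0.002  0.002 -0.   ] N 1
[ 0.002  0.002 -0.   ] [ 0.6 -0.5  3.9]
```

```bash
python3 -m crank '[[0.002,0.002,0,0.7,-0.6,3.5,-1],[0,0,0,0,0,0,-0.4],[0,0,0,0,0,0,0],[0,0,0,0,0,0,1],[0,0,0,0,0,0,1],[0,0,0,0,0,0,1]]' 40; python3 -m crank '[[0,0,0,0,0,0,1]]';python3 plan.py .4384 .0776 .1733 -31.4
```

```text
t: 19.68
tool_pos: [0.4389, 0.0776, 0.1745]
tool_rot: [0.849, 3.023, -0.0]
contact_force: [-0.3, 0.0, -0.4]
opening: 0.044
t: 19.77
tool_pos: [0.4389, 0.0776, 0.1745]
tool_rot: [0.849, 3.023, -0.0]
contact_force: [-1.2, -0.4, -1.1]
opening: 0.0447
t 19.77 pos [0.4389 0.0776 0.1745] yaw 148.6 open 0.0447 F [-1.2 -0.4 -1.1] q6 -1.01->-0.85
tool-shift mm [ 0.4 -0.3  1.2] turn [0.001 0.002 0.   ] N 1
[0.001 0.002 0.   ] [ 0.4 -0.3  1.2]
```

```bash
python3 -m crank '[[0,0,0,0,0,-10,1],[0,0,0,0,0,-25,1],[0,0,0,0,0,-35,1],[0,0,0,0,0,-20,1],[0,0,0,0,0,0,1]]' 50; python3 plan.py .4534 -.0847 .26 31.8
```

```text
t: 20.18
tool_pos: [0.4369, 0.0777, 0.267]
tool_rot: [-0.848, -3.019, 0.004]
contact_force: [0.9, -0.3, 0.3]
opening: 0.0445
t 20.18 pos [0.4369 0.0777 0.267 ] yaw 148.6 open 0.0445 F [ 0.9 -0.3  0.3] q6 -1.01->-2.31
tool-shift mm [ -98.7 -130.     7. ] turn [-1.000e-03 -7.000e-03 -1.103e+00] N 10
[-0.    -0.001 -0.11 ] [ -9.9 -13.    0.7]
[-0.    -0.001 -0.11 ] [ -8.4 -14.    0.7]
[-0.    -0.001 -0.11 ] [ -6.8 -14.8   0.7]
[-0.    -0.001 -0.11 ] [ -5.1 -15.5   0.7]
[-0.    -0.001 -0.11 ] [ -3.4 -16.    0.7]
[-0.    -0.001 -0.11 ] [ -1.6 -16.2   0.7]
[-0.    -0.001 -0.11 ] [  0.2 -16.3   0.7]
[-0.    -0.001 -0.11 ] [  2.  -16.2   0.7]
```

```bash
python3 -m crank '[[0,0,-0.11,-9.9,-13,0,1],[0,0,-0.11,-8.4,-14,0,1],[0,0,-0.11,-6.8,-14.8,0,1],[0,0,-0.11,-5.1,-15.5,0,1],[0,0,-0.11,-3.4,-16,0,1],[0,0,-0.11,-1.6,-16,0,1],[0,0,-0.11,0,-16,0,1],[0,0,-0.11,2,-16,0,1]]'; python3 plan.py .4534 -.0847 .26 31.8
```

```text
t: 20.85
tool_pos: [0.4506, -0.0537, 0.2637]
tool_rot: [0.591, -3.079, -0.004]
contact_force: [0.2, 0.5, -0.6]
opening: 0.044
t 20.85 pos [ 0.4506 -0.0537  0.2637] yaw -158.3 open 0.0440 F [ 0.2  0.5 -0.6] q6 -2.23->-2.31
tool-shift mm [  8.9 -29.9   3.6] turn [ 0.004 -0.005 -0.176] N 2
[ 0.002 -0.002 -0.088] [  4.5 -14.9   1.8]
[ 0.002 -0.002 -0.088] [  5.7 -14.5   1.8]
```

```bash
python3 -m crank '[[0,0,-0.07,4.5,-13,5,1],[0,0,-0.06,4,-9,10,1],[0,0,0,0,0,12,1],[0,0,0,0,0,12,1],[0,0,0,0,0,0,1],[0,0,0,0,0,0,1]]'; python3 plan.py .4534 -.0847 .20 31.8
```

```text
t: 21.35
tool_pos: [0.4495, -0.0813, 0.2186]
tool_rot: [0.798, -3.028, -0.008]
contact_force: [-0.6, 0.3, 0.1]
opening: 0.0442
t 21.35 pos [ 0.4495 -0.0813  0.2186] yaw -150.5 open 0.0442 F [-0.6  0.3  0.1] q6 -2.43->-2.31
tool-shift mm [-1.9 -5.  18.6] turn [ 0.008 -0.008 -0.04 ] N 1
[ 0.008 -0.008 -0.04 ] [-1.9 -5.  18.6]
```

```bash
python3 -m crank '[[0.008,-0.008,-0.04,-1.9,-5,12,1],[0,0,0,0,0,5,1],[0,0,0,0,0,0,1],[0,0,0,0,0,0,1]]'; python3 plan.py .4534 -.0847 .1785 31.8
```

```text
t: 21.68
tool_pos: [0.4534, -0.0841, 0.2015]
tool_rot: [0.862, -3.02, -0.0]
contact_force: [-0.7, -0.2, 0.2]
opening: 0.0444
t 21.68 pos [ 0.4534 -0.0841  0.2015] yaw -148.2 open 0.0444 F [-0.7 -0.2  0.2] q6 -2.47->-2.31
tool-shift mm [ 0.3 -0.5 23. ] turn [ 0.    -0.001  0.001] N 1
[ 0.    -0.001  0.001] [ 0.3 -0.5 23. ]
```

```bash
python3 -m crank '[[0,0,0,0.5,-0.7,10,1],[0,0,0,0,0,7,1],[0,0,0,0,0,1,1],[0,0,0,0,0,0,1],[0,0,0,0,0,0,1]]'; python3 plan.py .4534 -.0847 .1785 31.8
```

```text
t: 22.1
tool_pos: [0.4538, -0.0846, 0.1833]
tool_rot: [-0.861, 3.02, -0.002]
contact_force: [0.1, -0.3, -0.7]
opening: 0.0444
t 22.10 pos [ 0.4538 -0.0846  0.1833] yaw -148.2 open 0.0444 F [ 0.1 -0.3 -0.7] q6 -2.47->-2.31
tool-shift mm [0.4 0.1 4.8] turn [-0.001  0.001  0.   ] N 1
[-0.001  0.001  0.   ] [0.4 0.1 4.8]
```

```bash
python3 -m crank '[[0,0,0,0,0.1,3.2,1],[0,0,0,0,0,0.8,1],[0,0,0,0,0,0,1],[0,0,0,0,0,0,1]]';python3 -m crank '[[0,0,0,0,0,0.8,1],[0,0,0,0,0,0,1],[0,0,0,0,0,0,1]]'; python3 plan.py .4534 -.0847 .1785 31.8
```

```text
t: 22.43
tool_pos: [0.4539, -0.0846, 0.1794]
tool_rot: [-0.86, 3.02, -0.002]
contact_force: [-0.0, 0.6, -1.7]
opening: 0.0439
t: 22.68
tool_pos: [0.4541, -0.0847, 0.1789]
tool_rot: [-0.86, 3.019, -0.003]
contact_force: [-0.5, 0.5, -1.4]
opening: 0.0439
t 22.68 pos [ 0.4541 -0.0847  0.1789] yaw -148.2 open 0.0439 F [-0.5  0.5 -1.4] q6 -2.47->-2.31
tool-shift mm [0.6 0.4 0.4] turn [-0.002  0.002 -0.   ] N 1
[-0.002  0.002 -0.   ] [0.6 0.4 0.4]
```

```bash
python3 -m crank '[[-0.001,0.001,0,0.2,0.4,0.9,1],[0,0,0,0,0,0,1],[0,0,0,0,0,0,1]]'; python3 plan.py .4534 -.0847 .1785 31.8
```

```text
t: 22.93
tool_pos: [0.4542, -0.0846, 0.1787]
tool_rot: [-0.86, 3.019, -0.003]
contact_force: [0.3, -0.1, -1.1]
opening: 0.0442
t 22.93 pos [ 0.4542 -0.0846  0.1787] yaw -148.2 open 0.0442 F [ 0.3 -0.1 -1.1] q6 -2.47->-2.31
tool-shift mm [0.7 0.3 0.2] turn [-0.003  0.001 -0.   ] N 1
[-0.003  0.001 -0.   ] [0.7 0.3 0.2]
```

```bash
python3 -m crank '[[0,0,0,0,0,0,-0.1],[0,0,0,0,0,0,-0.3],[0,0,0,0,0,0,-1],[0,0,0,0,0,0,-1],[0,0,0,0,0,0,-1],[0,0,0,0,0,-15,-1],[0,0,0,0,0,-30,-1],[0,0,0,0,0,-30,-1]]'; python3 -m crank '[[0,0,0,0,0,-20,-1],[0,0,0,0,0,0,-1]]'; python3 plan.py .6312 .1069 .27 -61.3
```

```text
t: 23.6
tool_pos: [0.4508, -0.0835, 0.2482]
tool_rot: [0.857, -3.011, -0.012]
contact_force: [1.0, -0.4, 0.5]
opening: 0.0854
t: 23.77
tool_pos: [0.4528, -0.0841, 0.275]
tool_rot: [0.859, -3.018, -0.003]
contact_force: [0.9, 0.1, 1.0]
opening: 0.0852
t 23.77 pos [ 0.4528 -0.0841  0.275 ] yaw -148.2 open 0.0852 F [0.9 0.1 1. ] q6 -2.47->-0.33
tool-shift mm [-252.3   68.3    4.5] turn [-0.    -0.004  1.625] N 14
[-0.    -0.     0.116] [-18.    4.9   0.3]
[-0.    -0.     0.116] [-17.3   6.9   0.3]
[-0.    -0.     0.116] [-16.4   8.9   0.3]
[-0.    -0.     0.116] [-15.3  10.7   0.3]
[-0.    -0.     0.116] [-13.9  12.4   0.3]
[-0.    -0.     0.116] [-12.4  14.    0.3]
[-0.    -0.     0.116] [-10.7  15.3   0.3]
[-0.    -0.     0.116] [-8.8 16.4  0.4]
```

```bash
python3 -m crank '[[0,0,0.118,-18,4.9,0,-1],[0,0,0.118,-17.3,6.9,0,-1],[0,0,0.118,-16.4,8.9,0,-1],[0,0,0.118,-15.3,10.7,0,-1],[0,0,0.118,-13.9,12.4,0,-1],[0,0,0.118,-12.4,14,0,-1],[0,0,0.118,-10.7,15.3,0,-1],[0,0,0.118,-8.8,16.4,0,-1]]'; python3 plan.py .6312 .1069 .27 -61.3
```

```text
t: 24.43
tool_pos: [0.559, 0.0251, 0.2693]
tool_rot: [-0.681, -3.061, 0.003]
contact_force: [-0.3, 1.1, -0.0]
opening: 0.0854
t 24.43 pos [0.559  0.0251 0.2693] yaw 154.9 open 0.0854 F [-0.3  1.1 -0. ] q6 -1.22->-0.33
tool-shift mm [-30.7 104.7  -1.2] turn [-0.005 -0.004  0.632] N 6
[-0.001 -0.001  0.105] [-5.1 17.5 -0.2]
[-0.001 -0.001  0.105] [-3.3 17.9 -0.2]
[-0.001 -0.001  0.105] [-1.4 18.1 -0.2]
[-0.001 -0.001  0.105] [ 0.6 18.2 -0.2]
[-0.001 -0.001  0.105] [ 2.5 18.  -0.1]
[-0.001 -0.001  0.105] [ 4.3 17.7 -0.1]
```

```bash
python3 -m crank '[[0,0,0.105,-5,17.5,0,-1],[0,0,0.105,-3.3,17.9,0,-1],[0,0,0.105,-1.4,18,0,-1],[0,0,0.105,0.6,17,2,-1],[0,0,0.1,2,12,5,-1],[0,0,0.05,1,6,8,-1],[0,0,0,0,0,0,-1],[0,0,0,0,0,0,-1]]'; python3 plan.py .6312 .1069 .20 -61.3
```

```text
t: 25.1
tool_pos: [0.6213, 0.0981, 0.2415]
tool_rot: [-1.549, -2.716, 0.014]
contact_force: [0.6, -0.3, 0.4]
opening: 0.0854
t 25.10 pos [0.6213 0.0981 0.2415] yaw 120.6 open 0.0854 F [ 0.6 -0.3  0.4] q6 -0.50->-0.33
tool-shift mm [ 2.1 13.6 41.3] turn [-0.015 -0.008  0.033] N 2
[-0.008 -0.004  0.017] [ 1.1  6.8 20.6]
[-0.008 -0.004  0.017] [ 1.3  6.6 20.7]
```

```bash
python3 -m crank '[[-0.015,-0.008,0.033,2.1,13.6,12,-1],[0,0,0,0,0,12,-1],[0,0,0,0,0,8,-1],[0,0,0,0,0,0,-1],[0,0,0,0,0,0,-1]]'; python3 plan.py .6312 .1069 .1704 -61.3
```

```text
t: 25.52
tool_pos: [0.6298, 0.105, 0.2058]
tool_rot: [-1.594, -2.703, 0.005]
contact_force: [0.1, -0.4, 0.1]
opening: 0.085
t 25.52 pos [0.6298 0.105  0.2058] yaw 118.9 open 0.0850 F [ 0.1 -0.4  0.1] q6 -0.46->-0.33
tool-shift mm [ 1.   2.3 35.4] turn [-0.005 -0.001  0.004] N 1
[-0.005 -0.001  0.004] [ 1.   2.3 35.4]
```

```bash
python3 -m crank '[[-0.005,0,0.004,1,2.3,12,-1],[0,0,0,0,0,7,-1],[0,0,0,0,0,0,-1],[0,0,0,0,0,0,-1]]'; python3 plan.py .6312 .1069 .1704 -61.3
```

```text
t: 25.85
tool_pos: [0.6309, 0.1061, 0.1857]
tool_rot: [-1.602, -2.702, -0.002]
contact_force: [-0.1, 0.3, -0.1]
opening: 0.0855
t 25.85 pos [0.6309 0.1061 0.1857] yaw 118.7 open 0.0855 F [-0.1  0.3 -0.1] q6 -0.45->-0.33
tool-shift mm [ 0.6  0.6 15.3] turn [ 0.001 -0.001 -0.   ] N 1
[ 0.001 -0.001 -0.   ] [ 0.6  0.6 15.3]
```

```bash
python3 -m crank '[[0,0,0,0.6,0.6,8,-1],[0,0,0,0,0,5,-1],[0,0,0,0,0,0,-1],[0,0,0,0,0,0,-1]]'; python3 plan.py .6312 .1069 .1704 -61.3
```

```text
t: 26.18
tool_pos: [0.6314, 0.1069, 0.1719]
tool_rot: [1.601, 2.702, 0.003]
contact_force: [0.1, 0.2, 0.4]
opening: 0.0857
t 26.18 pos [0.6314 0.1069 0.1719] yaw 118.7 open 0.0857 F [0.1 0.2 0.4] q6 -0.45->-0.33
tool-shift mm [ 0.1 -0.2  1.5] turn [ 0.002 -0.001  0.   ] N 1
[ 0.002 -0.001  0.   ] [ 0.1 -0.2  1.5]
```

```bash
python3 -m crank '[[0,0,0,0,-0.2,0.5,-0.5],[0,0,0,0,0,0,-0.5],[0,0,0,0,0,0,1],[0,0,0,0,0,0,1],[0,0,0,0,0,0,1],[0,0,0,0,0,0,1]]' 40; python3 plan.py .6312 .1069 .1704 -61.3;  python3 -m crank '[[0,0,0,0,0,0,1],[0,0,0,0,0,-10,1],[0,0,0,0,0,-25,1],[0,0,0,0,0,-40,1],[0,0,0,0,0,-35,1]]' 50; python3 plan.py .6362 -.2467 .28 8.3
```

```text
t: 26.68
tool_pos: [0.6319, 0.1069, 0.1727]
tool_rot: [1.6, 2.701, 0.005]
contact_force: [-0.1, -0.6, -0.7]
opening: 0.0584
t 26.68 pos [0.6319 0.1069 0.1727] yaw 118.7 open 0.0584 F [-0.1 -0.6 -0.7] q6 -0.45->-0.33
tool-shift mm [ 0.3 -0.6  2.3] turn [0.004 0.    0.   ] N 1
[0.004 0.    0.   ] [ 0.3 -0.6  2.3]
t: 27.1
tool_pos: [0.6273, 0.1064, 0.275]
tool_rot: [-1.592, -2.688, 0.016]
contact_force: [1.3, 0.3, -0.6]
opening: 0.0581
t 27.10 pos [0.6273 0.1064 0.275 ] yaw 118.7 open 0.0581 F [ 1.3  0.3 -0.6] q6 -0.45->1.06
tool-shift mm [-314.  -161.9   -5.3] turn [-0.021  0.01   1.927] N 17
[-0.001  0.001  0.113] [-18.5  -9.5  -0.3]
[-0.001  0.001  0.113] [-19.4  -7.4  -0.3]
[-0.001  0.001  0.113] [-20.1  -5.1  -0.4]
[-0.001  0.001  0.113] [-20.6  -2.8  -0.4]
[-0.001  0.001  0.113] [-20.8  -0.5  -0.4]
[-0.001  0.001  0.113] [-20.7   1.9  -0.4]
[-0.001  0.001  0.113] [-20.3   4.2  -0.4]
[-0.001  0.001  0.113] [-19.7   6.5  -0.4]
```

```bash
python3 -m crank '[[0,0,0.113,-18.5,-9.5,-1,1],[0,0,0.113,-19.4,-7.4,-1,1],[0,0,0.113,-20,-5,-1,1],[0,0,0.113,-20.6,-2.8,0,1],[0,0,0.113,-20.8,-0.5,0,1],[0,0,0.113,-20.7,2,0,1],[0,0,0.113,-20.3,4,0,1],[0,0,0.113,-19.7,6.5,0,1]]'; python3 plan.py .6362 -.2467 .28 8.3
```

```text
t: 27.77
tool_pos: [0.6327, -0.0616, 0.2995]
tool_rot: [2.647, 1.685, 0.011]
contact_force: [-0.1, -0.6, -0.1]
opening: 0.058
t 27.77 pos [ 0.6327 -0.0616  0.2995] yaw 65.0 open 0.0580 F [-0.1 -0.6 -0.1] q6 0.22->1.06
tool-shift mm [-166.3   81.4   19.3] turn [ 0.004 -0.007  0.989] N 9
[ 0.    -0.001  0.11 ] [-18.5   9.    2.1]
[ 0.    -0.001  0.11 ] [-17.4  11.    2.2]
[ 0.    -0.001  0.11 ] [-16.1  12.9   2.2]
[ 0.    -0.001  0.11 ] [-14.5  14.5   2.2]
[ 0.    -0.001  0.11 ] [-12.9  16.1   2.2]
[ 0.    -0.001  0.11 ] [-11.   17.4   2.2]
[ 0.    -0.001  0.11 ] [-9.  18.5  2.2]
[ 0.    -0.001  0.11 ] [-7.  19.4  2.2]
```

```bash
python3 -m crank '[[0,0,0.113,-18.5,9,2,1],[0,0,0.113,-17.4,11,2,1],[0,0,0.113,-16,13,2,1],[0,0,0.113,-14.5,14.5,2,1],[0,0,0.113,-13,16,2,1],[0,0,0.113,-11,17.4,2,1],[0,0,0.113,-8,17,2,1],[0,0,0.08,-4,12,2,1]]'; python3 plan.py .6362 -.2467 .26 8.3
```

```text
t: 28.43
tool_pos: [0.6305, -0.2258, 0.2903]
tool_rot: [3.12, 0.337, 0.021]
contact_force: [-0.1, 1.0, -1.4]
opening: 0.0579
t 28.43 pos [ 0.6305 -0.2258  0.2903] yaw 12.3 open 0.0579 F [-0.1  1.  -1.4] q6 0.90->1.06
tool-shift mm [ 0.7 21.5 30.4] turn [ 0.004 -0.013  0.07 ] N 1
[ 0.004 -0.013  0.07 ] [ 0.7 21.5 30.4]
```

```bash
python3 -m crank '[[0,0,0.05,0.7,12,15,1],[0,0,0,0,0,20,1],[0,0,0,0,0,15,1],[0,0,0,0,0,10,1],[0,0,0,0,0,0,1],[0,0,0,0,0,0,1]]'; python3 plan.py .6362 -.2467 .21 8.3
```

```text
t: 28.93
tool_pos: [0.6346, -0.2419, 0.232]
tool_rot: [3.126, 0.243, 0.026]
contact_force: [-0.5, -0.0, -0.5]
opening: 0.0584
t 28.93 pos [ 0.6346 -0.2419  0.232 ] yaw 8.9 open 0.0584 F [-0.5 -0.  -0.5] q6 0.94->1.06
tool-shift mm [ 0.5  4.8 22.1] turn [ 0.007 -0.016  0.01 ] N 1
[ 0.007 -0.016  0.01 ] [ 0.5  4.8 22.1]
```

```bash
python3 -m crank '[[0.007,-0.016,0.01,0.5,4.8,15,1],[0,0,0,0,0,13,1],[0,0,0,0,0,5,1],[0,0,0,0,0,0,1],[0,0,0,0,0,0,1]]'; python3 plan.py .6362 -.2467 .1767 8.3
```

```text
t: 29.35
tool_pos: [0.6375, -0.245, 0.201]
tool_rot: [3.131, 0.233, 0.006]
contact_force: [0.3, -0.2, -0.1]
opening: 0.0581
t 29.35 pos [ 0.6375 -0.245   0.201 ] yaw 8.5 open 0.0581 F [ 0.3 -0.2 -0.1] q6 0.95->1.06
tool-shift mm [-1.6  1.5 24.3] turn [ 0.002 -0.004  0.004] N 1
[ 0.002 -0.004  0.004] [-1.6  1.5 24.3]
```

```bash
python3 -m crank '[[0.002,-0.004,0.004,-1.8,1.7,10,1],[0,0,0,0,0,6,1],[0,0,0,0,0,1,1],[0,0,0,0,0,0,1],[0,0,0,0,0,0,1]]'; python3 plan.py .6362 -.2467 .1767 8.3
```

```text
t: 29.77
tool_pos: [0.6365, -0.2468, 0.1843]
tool_rot: [3.132, 0.228, 0.003]
contact_force: [0.4, 0.7, -0.5]
opening: 0.0582
t 29.77 pos [ 0.6365 -0.2468  0.1843] yaw 8.3 open 0.0582 F [ 0.4  0.7 -0.5] q6 0.95->1.06
tool-shift mm [-0.2 -0.2  7.6] turn [ 0.001 -0.002  0.   ] N 1
[ 0.001 -0.002  0.   ] [-0.2 -0.2  7.6]
```

```bash
python3 -m crank '[[0.001,-0.002,0,-0.5,-0.2,5,1],[0,0,0,0,0,1.8,1],[0,0,0,0,0,0,1],[0,0,0,0,0,0,1]]'; python3 plan.py .6362 -.2467 .1767 8.3; python3 -m crank '[[0,0,0,0,0,0.8,1],[0,0,0,0,0,0,1],[0,0,0,0,0,0,1]]'; python3 plan.py .6362 -.2467 .1767 8.3
```

```text
t: 30.1
tool_pos: [0.6361, -0.2469, 0.1775]
tool_rot: [3.133, 0.228, 0.001]
contact_force: [-0.3, -0.1, -0.6]
opening: 0.0577
t 30.10 pos [ 0.6361 -0.2469  0.1775] yaw 8.3 open 0.0577 F [-0.3 -0.1 -0.6] q6 0.95->1.06
tool-shift mm [ 0.1 -0.1  0.8] turn [ 0.001 -0.001  0.   ] N 1
[ 0.001 -0.001  0.   ] [ 0.1 -0.1  0.8]
t: 30.35
tool_pos: [0.6362, -0.2469, 0.1769]
tool_rot: [3.132, 0.228, 0.002]
contact_force: [-0.2, -0.7, -1.5]
opening: 0.0577
t 30.35 pos [ 0.6362 -0.2469  0.1769] yaw 8.3 open 0.0577 F [-0.2 -0.7 -1.5] q6 0.95->1.06
tool-shift mm [-0.  -0.2  0.2] turn [ 0.001 -0.001  0.   ] N 1
[ 0.001 -0.001  0.   ] [-0.  -0.2  0.2]
```

```bash
python3 -m crank '[[0,0,0,-0.2,-0.2,0.9,1],[0,0,0,0,0,0,1],[0,0,0,0,0,0,1]]'; python3 plan.py .6362 -.2467 .1767 8.3
```

```text
t: 30.6
tool_pos: [0.6362, -0.2468, 0.1764]
tool_rot: [3.132, 0.228, 0.003]
contact_force: [0.9, 0.3, -1.1]
opening: 0.0581
t 30.60 pos [ 0.6362 -0.2468  0.1764] yaw 8.3 open 0.0581 F [ 0.9  0.3 -1.1] q6 0.95->1.06
tool-shift mm [-0.  -0.1 -0.3] turn [ 0.002 -0.002  0.   ] N 1
[ 0.002 -0.002  0.   ] [-0.  -0.1 -0.3]
```

```bash
python3 -m crank '[[0,0,0,0,0,0,-0.4],[0,0,0,0,0,0,-0.5],[0,0,0,0,0,0,-1],[0,0,0,0,0,0,-1],[0,0,0,0,0,0,-1],[0,0,0,0,0,-15,-1],[0,0,0,0,0,-30,-1],[0,0,0,0,0,-40,-1]]'; python3 -m crank '[[0,0,0,0,0,-40,-1],[0,0,0,0,0,-10,-1]]'; python3 plan.py .35 -.50 .35 8.3
```

```text
t: 31.27
tool_pos: [0.6327, -0.2452, 0.254]
tool_rot: [-3.124, -0.227, 0.023]
contact_force: [1.0, -0.2, 0.2]
opening: 0.0854
t: 31.43
tool_pos: [0.6345, -0.246, 0.3143]
tool_rot: [-3.129, -0.227, 0.011]
contact_force: [1.8, -0.4, 2.0]
opening: 0.0854
t 31.43 pos [ 0.6345 -0.246   0.3143] yaw 8.3 open 0.0854 F [ 1.8 -0.4  2. ] q6 0.95->0.47
tool-shift mm [-318.5  210.1  -34.5] turn [-0.005  0.007  0.   ] N 10
[-0.     0.001  0.   ] [-31.9  21.   -3.4]
[-0.     0.001  0.   ] [-31.8  21.   -3.5]
[-0.     0.001  0.   ] [-31.8  21.   -3.5]
[-0.     0.001  0.   ] [-31.8  21.   -3.5]
[-0.     0.001  0.   ] [-31.8  21.   -3.5]
[-0.     0.001  0.   ] [-31.8  21.   -3.5]
[-0.     0.001  0.   ] [-31.8  21.   -3.5]
[-0.     0.001  0.   ] [-31.8  21.   -3.5]
```

Retreat to near the start for an unobstructed look.

```bash
python3 -m crank '[[0,0,0,-31.8,21,-3.5,-1],[0,0,0,-31.8,21,-3.5,-1],[0,0,0,-31.8,21,-3.5,-1],[0,0,0,-31.8,21,-3.5,-1],[0,0,0,-31.8,21,-3.5,-1],[0,0,0,-31.8,21,-3.5,-1],[0,0,0,-31.8,21,-3.5,-1],[0,0,0,-31.8,21,-3.5,-1]]'; python3 -m crank '[[0,0,0,-20,30,-3.5,-1],[0,0,0,-20,30,-3.5,-1],[0,0,0,0,0,0,-1],[0,0,0,0,0,0,-1],[0,0,0,0,0,0,-1]]'
cat > chk.py <<'E'
from h import *
P=[eyes.get_image(n) for n in("top","side")]
import sys; tag=sys.argv[1]
Dt={"large_round":(.4270,-.2754,29.3),"small_round":(.4517,.2592,-25.7),"square":(.4534,-.0847,31.8),"oblong":(.6362,-.2467,8.3)}
rows=[]
for n in NAMES:
    d=Dt[n]; x0=(d[0],d[1],np.radians(d[2]))
    for i,p in enumerate(P):
        x,f=fit([p],n,x0,0,.018,.015,band=.003 if i==0 else .006)
        e=x-np.array(x0); c,s=np.cos(x0[2]),np.sin(x0[2])
        print(n,i,"err local mm",(np.array([c*e[0]+s*e[1],-s*e[0]+c*e[1]])*1000).round(1),"deg",np.degrees(e[2]).round(1),round(f,3))
    t=[]
    for p in P:
        im=ortho(p,d,.018,.045,.00015).copy()
        c,s=np.cos(x0[2]),np.sin(x0[2])
        for g,zz,col in((0,(.018,.015),(255,0,0)),(.002,(.004,.004),(0,0,255))):
          for poly,z in zip(shape(n,g),zz):
            q=proj(p,np.c_[poly@np.array([[c,-s],[s,c]]).T+x0[:2],np.full(len(poly),z)])
            q=unproj(p,q,.018)[:,:2]-np.array(d[:2])
            cv2.polylines(im,[np.round(np.c_[q[:,0]/.00015+300,300-q[:,1]/.00015]).astype(int)],True,col,1)
        t.append(cv2.resize(im,(400,400),interpolation=cv2.INTER_AREA))
    rows.append(np.hstack(t))
for i in(0,2): cv2.imwrite(f"pics/chk{tag}_{i}.png",cv2.resize(np.vstack(rows[i:i+2]),(600,600))[:,:,::-1])
for i,n in enumerate(("top","side")): cv2.imwrite(f"pics/{n}_{tag}.png",P[i]["image"][:,:,::-1])
E
python3 chk.py a; python3 plan.py .35 -.5 .35 8.3 | head -1
```

```text
t: 32.1
tool_pos: [0.4052, -0.4522, 0.3626]
tool_rot: [3.119, 0.25, 0.023]
contact_force: [0.3, 0.2, 0.1]
opening: 0.0852
t: 32.52
tool_pos: [0.3662, -0.5249, 0.3777]
tool_rot: [3.111, 0.233, 0.025]
contact_force: [-0.9, 0.0, -0.5]
opening: 0.085
large_round 0 err local mm [0.8 1.9] deg -0.1 0.135
large_round 1 err local mm [2.5 1.6] deg -14.3 0.248
small_round 0 err local mm [-0.7 -0.3] deg -0.3 0.177
small_round 1 err local mm [-2.1  4.3] deg -1.2 0.198
square 0 err local mm [-0.3  1.5] deg -0.0 0.191
square 1 err local mm [2.2 2.8] deg -1.7 0.289
oblong 0 err local mm [-2.3  1.1] deg 0.3 0.093
oblong 1 err local mm [-0.7  0.6] deg 0.3 0.285
t 32.62 pos [ 0.3669 -0.524   0.3773] yaw 8.7 open 0.0854 F [-0.1  1.  -0.4] q6 0.34->0.47
```

View pics/chka_0.png

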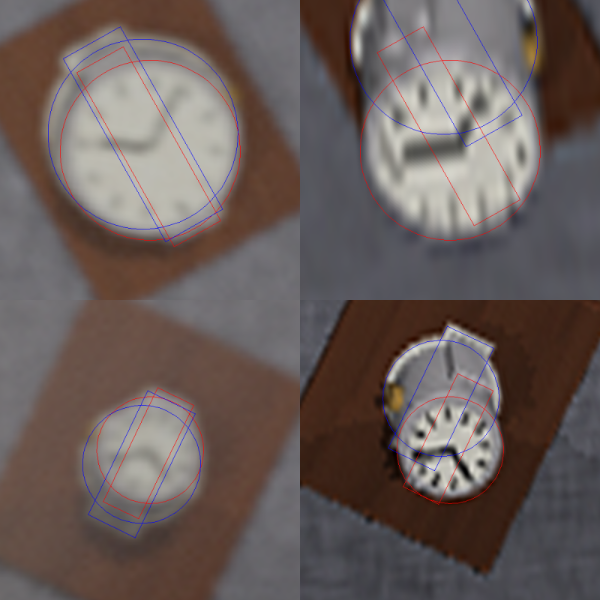

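View pics/chka_2.png

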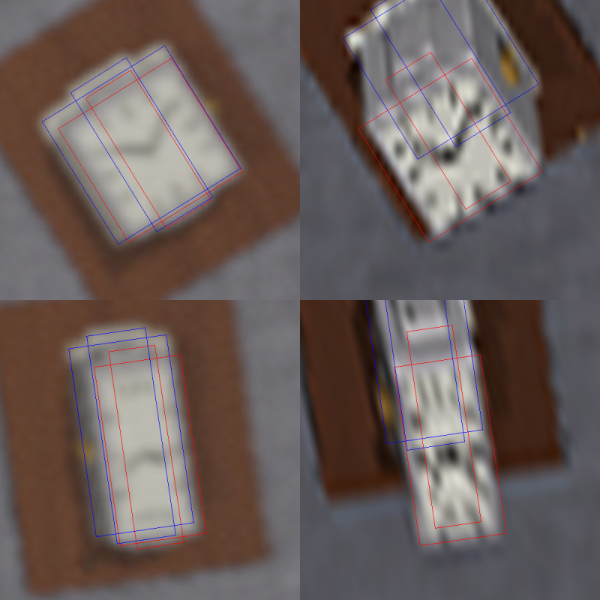

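View pics/side_a.png

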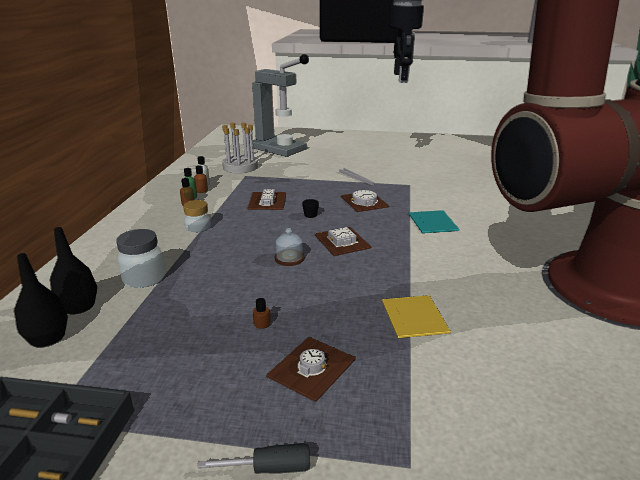

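```bash
cat > gen.py <<'E'
from h import *
S2=6
def layers(p,n,x,pad,box,z0=.004):
    def fill(m,pts3,hull=False):
        px=(proj(p,pts3)-np.array(box[:2])+.5)*S2-.5
        px=np.round(px*16).astype(np.int32)
        if hull: px=cv2.convexHull(px)
        cv2.fillPoly(m,[px],255,shift=4)
    def W(poly,xx,z):
        c,s=np.cos(xx[2]),np.sin(xx[2]); q=poly@np.array([[c,-s],[s,c]]).T+np.array(xx[:2])
        return np.c_[q,np.full(len(q),z)]
    sh=(box[3]*S2,box[2]*S2); Z=lambda:np.zeros(sh,np.uint8)
    padm=Z(); 
    out=Z(); 
    if pad is not None:
        hp=np.array([[-.0375,-.045],[.0375,-.045],[.0375,.045],[-.0375,.045]])
        fill(padm,W(hp,pad,.004))
        for q in shape(n,.002): fill(out,W(q,pad,.004))
    b,t=shape(n,0); sil=Z(); top=Z(); ttop=Z(); dial=Z()
    fill(sil,np.vstack([W(b,x,z0),W(b,x,z0+.014)]),True)
    fill(sil,np.vstack([W(t,x,z0),W(t,x,z0+.011)]),True)
    fill(ttop,W(t,x,z0+.011)); fill(top,W(b,x,z0+.014))
    bi,_=shape(n,-.002); fill(dial,W(bi,x,z0+.014))
    lab=np.zeros(sh,np.uint8)
    lab[padm>0]=1; lab[out>0]=2; lab[sil>0]=3; lab[(ttop>0)]=4; lab[top>0]=5; lab[dial>0]=6
    L=[]
    for k in range(7):
        m=cv2.resize((lab==k).astype(np.float32),(box[2],box[3]),interpolation=cv2.INTER_AREA)
        L.append(m)
    return L
def gfit(p,n,x0,pad,z0=.004,blur=.8,half=.05):
    c=proj(p,[[x0[0],x0[1],z0]])[0].astype(int); H=55
    b0=(max(0,c[0]-H),max(0,c[1]-H)); box=(*b0,min(640,c[0]+H)-b0[0],min(480,c[1]+H)-b0[1])
    I=p["image"][box[1]:box[1]+box[3],box[0]:box[0]+box[2]].astype(float)
    # window: region around watch: dilated silhouette
    L=layers(p,n,x0,pad,box,z0); w=cv2.dilate(((L[3]+L[4]+L[5]+L[6]+L[2])>.1).astype(np.uint8),np.ones((7,7)))>0
    def cost(v,full=False):
        x=[x0[0]+v[0]/1e3,x0[1]+v[1]/1e3,x0[2]+v[2]/50]
        pd=None if pad is None else pad
        A=np.stack([cv2.GaussianBlur(m,(0,0),blur)[w] for m in layers(p,n,x,pd,box,z0)],1)
        A=A[:,A.sum(0)>1]
        Y=I[w]
        co=np.linalg.lstsq(A.T@A+1e-2*np.eye(A.shape[1]),A.T@Y,rcond=None)[0]
        r=np.abs(Y-A@co)
        return np.where(r<20,r**2,40*r-400).mean()
    best=None
    for s in ([0,0,0],[2,0,1],[-2,0,-1],[0,2,-1],[0,-2,1]):
        s=np.array(s,float)
        r=minimize(cost,s,method="Nelder-Mead",options=dict(initial_simplex=np.array([s,s+[1.5,0,0],s+[0,1.5,0],s+[0,0,2]]),xatol=.03,fatol=1e-3))
        if best is None or r.fun<best.fun: best=r
    v=best.x; return np.array([x0[0]+v[0]/1e3,x0[1]+v[1]/1e3,x0[2]+v[2]/50]),best.fun
E
cat > chk2.py <<'E'
from gen import *
P=[eyes.get_image(n) for n in("top","side")]
Dt=[{"large_round":(.4270,-.2754,29.4),"small_round":(.4517,.2592,-25.7),"square":(.4534,-.0847,31.8),"oblong":(.6362,-.2467,8.3)},
{"large_round":(.4282,-.2761,29.4),"small_round":(.4521,.2602,-25.7),"square":(.4543,-.0844,31.8),"oblong":(.6372,-.2452,8.3)}]
for n in NAMES:
  for i,p in enumerate(P):
    d=Dt[i][n]; x0=np.array((d[0],d[1],np.radians(d[2])))
    x,f=gfit(p,n,x0,x0)
    e=x-x0; c,s=np.cos(x0[2]),np.sin(x0[2])
    print(n,p.get("shot"),"world mm",(e[:2]*1000).round(1),"local",(np.array([c*e[0]+s*e[1],-s*e[0]+c*e[1]])*1000).round(1),"deg",np.degrees(e[2]).round(1),round(f,1))
E
python3 chk2.py
```

```text
large_round 17 world mm [0.2 0.6] local [0.4 0.4] deg -1.9 66.0
large_round 18 world mm [-0.1  2.7] local [1.2 2.4] deg 0.3 352.5
small_round 17 world mm [-0.5  0.6] local [-0.7  0.3] deg 0.2 75.5
small_round 18 world mm [-0.7  0.7] local [-0.9  0.3] deg 5.9 562.2
square 17 world mm [-0.5 -0.8] local [-0.8 -0.4] deg 0.2 68.7
square 18 world mm [1.  0.5] local [ 1.1 -0.1] deg 0.1 363.9
oblong 17 world mm [-2.  -0.2] local [-2.   0.1] deg 0.2 52.5
oblong 18 world mm [-2.2  0.2] local [-2.1  0.5] deg 0.4 411.1
```

```bash
python3 - <<'E'
from h import *
Dt={"large_round":(.4270,-.2754,29.4),"small_round":(.4517,.2592,-25.7),"square":(.4534,-.0847,31.8),"oblong":(.6362,-.2467,8.3)}
for nm in("top","side"):
  p=eyes.get_image(nm)
  for n,d in Dt.items():
    im=ortho(p,d,.004,.075,.00025).astype(int)
    m=((im[...,0]-im[...,2]>10)).astype(np.uint8)
    m=cv2.morphologyEx(m,cv2.MORPH_OPEN,np.ones((9,9)))
    cs=cv2.findContours(m,cv2.RETR_EXTERNAL,cv2.CHAIN_APPROX_NONE)[0]; c=max(cs,key=cv2.contourArea)
    (cx,cy),(w,h),a=cv2.minAreaRect(c)
    print(nm,n,"centre off mm",round((cx-299.5)*.25,1),round((299.5-cy)*.25,1),"size",round(w*.25,1),round(h*.25,1),"ang",round(-a,1),round(90-a,1),"exp",d[2])
E
python3 plan.py .6362 -.2467 .26 8.3
```

```text
top large_round centre off mm -0.2 0.5 size 91.2 76.0 ang -60.5 29.5 exp 29.4
top small_round centre off mm -0.4 -0.3 size 76.0 91.1 ang -25.7 64.3 exp -25.7
top square centre off mm -0.4 0.3 size 91.4 76.1 ang -58.1 31.9 exp 31.8
top oblong centre off mm -0.7 0.5 size 91.5 76.3 ang -81.7 8.3 exp 8.3
side large_round centre off mm 0.7 3.5 size 98.7 78.7 ang -60.6 29.4 exp 29.4
side small_round centre off mm 0.2 3.0 size 76.6 92.7 ang -25.6 64.4 exp -25.7
side square centre off mm 0.5 3.4 size 96.7 77.7 ang -58.1 31.9 exp 31.8
side oblong centre off mm 0.3 4.6 size 99.2 76.0 ang -81.7 8.3 exp 8.3
t 32.82 pos [ 0.3672 -0.5236  0.3765] yaw 8.7 open 0.0858 F [-0.5 -0.1  0.3] q6 0.34->1.06
tool-shift mm [ 306.1 -235.5  115.9] turn [ 0.021 -0.014  0.007] N 11
[ 0.002 -0.001  0.001] [ 27.8 -21.4  10.5]
[ 0.002 -0.001  0.001] [ 27.8 -21.4  10.5]
[ 0.002 -0.001  0.001] [ 27.8 -21.4  10.5]
[ 0.002 -0.001  0.001] [ 27.8 -21.4  10.5]
[ 0.002 -0.001  0.001] [ 27.8 -21.4  10.6]
[ 0.002 -0.001  0.001] [ 27.8 -21.4  10.6]
[ 0.002 -0.001  0.001] [ 27.8 -21.4  10.6]
[ 0.002 -0.001  0.001] [ 27.8 -21.4  10.6]
```

Pad angles are confirmed to 0.1°. The oblong watch sits 2 mm off in x in both views, so I'll regrip it and shift it.

```bash
python3 -m crank '[[0,0,0,27.8,-21.4,5,-1],[0,0,0,27.8,-21.4,5,-1],[0,0,0,27.8,-21.4,5,-1],[0,0,0,27.8,-21.4,8,-1],[0,0,0,27.8,-21.4,8,-1],[0,0,0,27.8,-21.4,8,-1],[0,0,0,27.8,-21.4,8,-1],[0,0,0,27.8,-21.4,8,-1]]';python3 -m crank '[[0,0,0,27.8,-21.4,5,-1],[0,0,0,20,-15,5,-1],[0,0,0,0,0,5,-1],[0,0,0,0,0,5,-1],[0,0,0,0,0,0,-1],[0,0,0,0,0,0,-1]]'; python3 plan.py .6362 -.2467 .22 8.3
```

```text
t: 33.48
tool_pos: [0.5685, -0.314, 0.3205]
tool_rot: [3.107, 0.23, 0.026]
contact_force: [-0.1, 0.3, 0.3]
opening: 0.0853
t: 33.98
tool_pos: [0.6163, -0.2585, 0.2951]
tool_rot: [3.11, 0.253, 0.02]
contact_force: [-0.2, -0.8, 0.1]
opening: 0.0854
t 33.98 pos [ 0.6163 -0.2585  0.2951] yaw 9.3 open 0.0854 F [-0.2 -0.8  0.1] q6 0.90->1.06
tool-shift mm [ 20.7 -10.1  75.1] turn [ 0.022 -0.011  0.017] N 2
[ 0.011 -0.006  0.009] [10.4 -5.  37.5]
[ 0.011 -0.006  0.009] [10.5 -4.7 37.5]
```

```bash
python3 -m crank '[[0.011,-0.006,0.009,10.4,-5,15,-1],[0.011,-0.006,0.009,10,-5,20,-1],[0,0,0,0,0,20,-1],[0,0,0,0,0,10,-1],[0,0,0,0,0,0,-1],[0,0,0,0,0,0,-1]]'; python3 plan.py .6362 -.2467 .21 8.3
```

```text
t: 34.48
tool_pos: [0.6331, -0.2524, 0.2322]
tool_rot: [3.131, 0.21, 0.005]
contact_force: [0.8, 0.2, -0.5]
opening: 0.0854
t 34.48 pos [ 0.6331 -0.2524  0.2322] yaw 7.7 open 0.0854 F [ 0.8  0.2 -0.5] q6 0.95->1.06
tool-shift mm [ 3.7 -5.3 22.2] turn [ 0.004 -0.003 -0.011] N 1
[ 0.004 -0.003 -0.011] [ 3.7 -5.3 22.2]
```

```bash
python3 -m crank '[[0.004,-0.003,-0.011,3.7,-5.3,12,-1],[0,0,0,0,0,10,-1],[0,0,0,0,0,0,-1],[0,0,0,0,0,0,-1]]'; python3 plan.py .6362 -.2467 .195 8.3
```

```text
t: 34.82
tool_pos: [0.6365, -0.2481, 0.2119]
tool_rot: [3.131, 0.226, 0.006]
contact_force: [-1.1, -0.1, 1.1]
opening: 0.0855
t 34.82 pos [ 0.6365 -0.2481  0.2119] yaw 8.3 open 0.0855 F [-1.1 -0.1  1.1] q6 0.95->1.06
tool-shift mm [-0.1 -1.5 16.9] turn [ 0.003 -0.004 -0.001] N 1
[ 0.003 -0.004 -0.001] [-0.1 -1.5 16.9]
```

```bash
python3 -m crank '[[0.003,-0.004,0,-0.1,-1.5,12,-1],[0,0,0,0,0,8,-1],[0,0,0,0,0,0,-1],[0,0,0,0,0,0,-1]]'; python3 plan.py .6362 -.2467 .1767 8.3
```

```text
t: 35.15
tool_pos: [0.6365, -0.2466, 0.1908]
tool_rot: [3.133, 0.227, 0.001]
contact_force: [0.2, 0.4, 0.6]
opening: 0.0852
t 35.15 pos [ 0.6365 -0.2466  0.1908] yaw 8.3 open 0.0852 F [0.2 0.4 0.6] q6 0.95->1.06
tool-shift mm [-0.4  0.1 14.1] turn [ 0. -0. -0.] N 1
[ 0. -0. -0.] [-0.4  0.1 14.1]
```

```bash
python3 -m crank '[[0,0,0,-0.4,0.1,8,-1],[0,0,0,0,0,4.5,-1],[0,0,0,0,0,0.5,-1],[0,0,0,0,0,0,-1],[0,0,0,0,0,0,-1]]'; python3 plan.py .6362 -.2467 .1767 8.3
```

```text
t: 35.57
tool_pos: [0.6361, -0.2466, 0.1761]
tool_rot: [-3.133, -0.227, -0.0]
contact_force: [0.1, 0.1, 0.5]
opening: 0.0857
t 35.57 pos [ 0.6361 -0.2466  0.1761] yaw 8.3 open 0.0857 F [0.1 0.1 0.5] q6 0.95->1.06
tool-shift mm [ 0.1  0.1 -0.6] turn [-0. -0. -0.] N 1
[-0. -0. -0.] [ 0.1  0.1 -0.6]
```

```bash
python3 -m crank '[[0,0,0,0,0,0,-0.5],[0,0,0,0,0,0,-0.5],[0,0,0,0,0,0,1],[0,0,0,0,0,0,1],[0,0,0,0,0,0,1],[0,0,0,0,0,0,1]]' 40; python3 plan.py .6382 -.2464 .179 8.3
```

```text
t: 36.07
tool_pos: [0.6367, -0.247, 0.1778]
tool_rot: [3.132, 0.227, 0.004]
contact_force: [0.3, -0.8, -0.9]
opening: 0.0581
t 36.07 pos [ 0.6367 -0.247   0.1778] yaw 8.3 open 0.0581 F [ 0.3 -0.8 -0.9] q6 0.95->1.06
tool-shift mm [ 1.6 -0.4 -1.2] turn [ 0.001 -0.002 -0.   ] N 1
[ 0.001 -0.002 -0.   ] [ 1.6 -0.4 -1.2]
```

```bash
python3 -m crank '[[0,0,0,0,0,-4,1],[0,0,0,0,0,0,1],[0,0,0,2,0,-1,1],[0,0,0,0,0,0,1],[0,0,0,0,0,0,1]]'; python3 plan.py .6387 -.2466 .1778 8.3
```

```text
t: 36.48
tool_pos: [0.6385, -0.2465, 0.1827]
tool_rot: [3.133, 0.227, 0.002]
contact_force: [-0.2, 1.0, -0.9]
opening: 0.0584
t 36.48 pos [ 0.6385 -0.2465  0.1827] yaw 8.3 open 0.0584 F [-0.2  1.  -0.9] q6 0.95->1.06
tool-shift mm [0.2 0.1 4.9] turn [ 0.001 -0.001 -0.   ] N 1
[ 0.001 -0.001 -0.   ] [0.2 0.1 4.9]
```

```bash
python3 -m crank '[[0,0,0,0.2,0,3,1],[0,0,0,0,0,1.2,1],[0,0,0,0,0,0,1],[0,0,0,0,0,0,1]]'; python3 -m crank '[[0,0,0,0,0,0.9,1],[0,0,0,0,0,0,1],[0,0,0,0,0,0,1]]'; python3 plan.py .6387 -.2466 .1778 8.3
```

```text
t: 36.82
tool_pos: [0.6387, -0.2463, 0.1777]
tool_rot: [3.133, 0.227, 0.001]
contact_force: [0.1, -0.5, -1.0]
opening: 0.0582
t: 37.07
tool_pos: [0.6388, -0.2465, 0.1771]
tool_rot: [3.133, 0.227, 0.002]
contact_force: [0.4, 0.3, -1.1]
opening: 0.0582
t 37.07 pos [ 0.6388 -0.2465  0.1771] yaw 8.3 open 0.0582 F [ 0.4  0.3 -1.1] q6 0.95->1.06
tool-shift mm [-0.2  0.1 -0.7] turn [ 0.001 -0.001 -0.   ] N 1
[ 0.001 -0.001 -0.   ] [-0.2  0.1 -0.7]
```

```bash
python3 -m crank '[[0,0,0,0,0,0.8,1],[0,0,0,0,0,0,1],[0,0,0,0,0,0,1]]'; python3 plan.py .6387 -.2466 .1778 8.3|head -1
```

```text
t: 37.32
tool_pos: [0.639, -0.2466, 0.1772]
tool_rot: [3.132, 0.227, 0.002]
contact_force: [0.9, -0.2, -0.1]
opening: 0.0583
t 37.32 pos [ 0.639  -0.2466  0.1772] yaw 8.3 open 0.0583 F [ 0.9 -0.2 -0.1] q6 0.95->1.06
```

z has stopped, so the watch is resting on the pad. Releasing and retreating.

```bash
python3 -m crank '[[0,0,0,-0.2,0,0,-0.4],[0,0,0,0,0,0,-0.5],[0,0,0,0,0,0,-1],[0,0,0,0,0,0,-1],[0,0,0,0,0,0,-1],[0,0,0,0,0,-15,-1],[0,0,0,0,0,-30,-1],[0,0,0,0,0,-40,-1]]'; python3 -m crank '[[0,0,0,0,0,-40,-1],[0,0,0,0,0,-10,-1],[0,0,0,-31.8,21,-3.5,-1],[0,0,0,-31.8,21,-3.5,-1],[0,0,0,-31.8,21,-3.5,-1],[0,0,0,-31.8,21,-3.5,-1],[0,0,0,-31.8,21,-3.5,-1],[0,0,0,-31.8,21,-3.5,-1]]';python3 -m crank '[[0,0,0,-31,21,-3.5,-1],[0,0,0,-31,21,-3.5,-1],[0,0,0,-20,30,-3.5,-1],[0,0,0,-20,30,-3.5,-1],[0,0,0,0,0,0,-1],[0,0,0,0,0,0,-1],[0,0,0,0,0,0,-1]]'; python3 chk2.py; python3 chk.py b >/dev/null
python3 - <<'E'
from h import *
p=eyes.get_image("side"); t=[]
for d in [(.4270,-.2754),(.4517,.2592),(.4534,-.0847),(.6362,-.2467)]:
    c=proj(p,[[*d,.01]])[0].astype(int); h=45
    t.append(cv2.resize(p["image"][c[1]-h:c[1]+h,c[0]-h:c[0]+h],(300,300),interpolation=cv2.INTER_CUBIC))
cv2.imwrite("pics/fin.png",np.vstack([np.hstack(t[:2]),np.hstack(t[2:])])[:,:,::-1])
for d in spotter.mark_of("dust_cover",p)[:1]: print(d)
E
```

```text
t: 37.98
tool_pos: [0.6351, -0.2448, 0.2534]
tool_rot: [-3.123, -0.226, 0.026]
contact_force: [0.7, -0.4, 0.0]
opening: 0.085
t: 38.65
tool_pos: [0.467, -0.3988, 0.3519]
tool_rot: [3.124, 0.248, 0.017]
contact_force: [0.5, -0.8, 0.2]
opening: 0.0853
t: 39.23
tool_pos: [0.3702, -0.5243, 0.3769]
tool_rot: [3.112, 0.232, 0.023]
contact_force: [0.8, -0.1, 0.6]
opening: 0.0857
large_round 21 world mm [0.2 0.6] local [0.4 0.4] deg -1.9 66.5
large_round 22 world mm [-0.1  2.7] local [1.3 2.4] deg 0.3 352.5
small_round 21 world mm [-0.5  0.6] local [-0.7  0.3] deg 0.3 75.8
small_round 22 world mm [-0.7  0.9] local [-1.   0.5] deg 4.9 559.6
square 21 world mm [-0.5 -0.8] local [-0.8 -0.4] deg 0.2 69.1
square 22 world mm [1.  0.4] local [ 1.1 -0.2] deg 0.1 364.3
oblong 21 world mm [ 0.6 -0.5] local [ 0.5 -0.5] deg 0.0 78.2
oblong 22 world mm [0.9 1.5] local [1.1 1.3] deg 2.7 371.8
{'centre': [0.5346, -0.0076, -0.0002], 'confidence': 0.87}
```

View pics/fin.png

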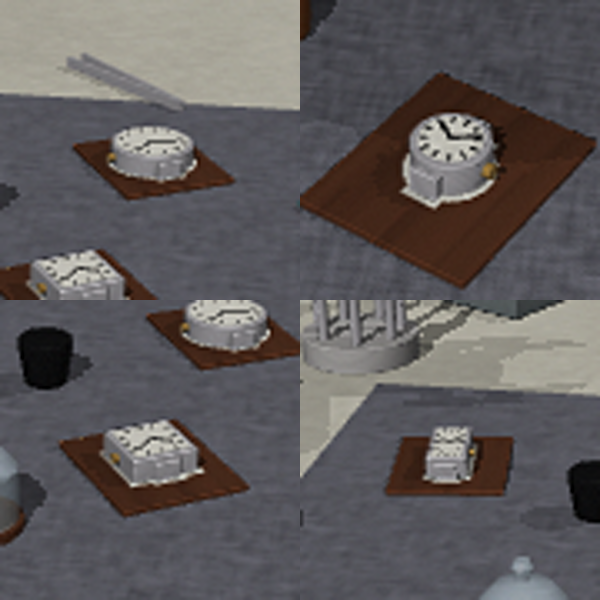

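View pics/top_b.png

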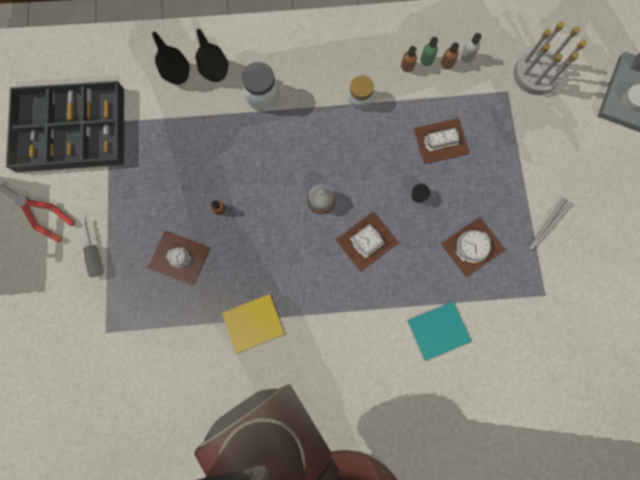

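```bash
python3 -c "
from station import ctrl; print(ctrl.finish_job())"
```

```text
the job is handed in; nothing more can be done
None
```

All four watch heads are dial up on their matching wooden pads, and the job was handed in at about 39 s. I gripped each one by its strap tabs and lowered it onto its pad before letting go. The oblong was first about 2 mm off centre, so I gripped it again and moved it over.

| Watch head | Off centre, top camera | Off centre, side camera | Tab angle off, top / side |
|---|---|---|---|
| Large round | about 0.6 mm | about 2.7 mm | −1.9° / +0.3° |
| Small round | about 0.8 mm | about 1.1 mm | +0.3° / +4.9° |
| Square | about 0.9 mm | about 1.1 mm | +0.2° / +0.1° |
| Oblong | about 0.7 mm | about 1.7 mm | 0.0° / +2.7° |

- **Where the cameras disagree:** the side camera's fits were several times poorer, so I relied on the top camera for position. The side camera puts the large round about 2.4 mm along the tabs. For angle, the cameras differ by 2–5° on the large round, small round and oblong. I released each watch with the gripper aligned to its pad angle within about 0.1°, and the pad angles matched a separate check of the pad edges.
- **Touching down:** the wrist force readings were too noisy to show contact clearly. I took each watch to be resting on the pad when it stopped going lower at the expected height.
- **Dust cover and look-alikes:** the dust cover was found within about 2 mm of where it started, which is inside the measurement error. The yellow and turquoise look-alikes were not touched.

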